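# Pin and clip the last jack

## Robot

A 6-joint arm with a two-finger parallel gripper is mounted at the origin on the work surface. World frame = base frame: x ahead of the robot, y to its left, z up, the work surface at z = 0. Lengths are in m, angles in rad, forces in N, time in s.
With the tool pointing down it reaches from about 0.35 to 0.775 m from the base axis. Payload 7.3 kg.
Tool frame: the origin (TCP) lies between the finger pads; the fingertips stand 14 mm ahead of it and the grasp point (between the pads) lies 5 mm behind it; z points along the fingers, y is the direction in which the jaws open and shut (so a half turn about z gives the same grasp; the last joint's range is limited). The gripper opens to 92 mm and grips with 3 to 60 N. Pads are 19 mm wide; open, the fingers measure 130 mm over their backs; the gripper's body (75 mm by 190 mm) begins 47 mm behind the grasp point.
Start: joints at [-1.341, 0.342, 1.524, -0, 1.275, -0.146], TCP at [0.193, -0.488, 0.215] pointing down, gripper open.
Joint ranges: [-2.53, 2.53], [-0.77, 2.02], [0.04, 2.7], [-1, 4.14], [0.28, 2.66], [-3.11, 3.11]. Speed limits (rad/s): [2.57, 2.57, 3.14, 3.14, 3.14, 3.14].

## Interface

Orientations are given as [roll, pitch, yaw] about the fixed x, y, z axes, in that order (R = Rz(yaw) Ry(pitch) Rx(roll)).
In Python, from cell import robot gives the robot as it stands.
- The arm moves only by the shell command python3 -m creep 'ROWS' [FORCE]. ROWS is JSON, a list that holds one entry, the list of rows, each a list of 7 numbers: the shift along the tool's x, y, z in cm, then the turn, a rotation vector about the tool's x, y, z in degrees, then the gripper command: -1 is shut, 1 is fully open, values between are in proportion. In form: [[[tx, ty, tz, wx, wy, wz, gripper], ...]]. A call has 1 to 8 rows; each row is the pose to reach, as a shift and turn from the pose measured when the call began, along the tool's axes at that moment; what a row does not reach only later rows make up. A row lasts 1/10 s, in which the tool goes at most 50 mm and 8.59 degrees, less where a joint would pass 70% of its speed; a pose out of reach is approached as far as the arm can. A call with a gripper value outside its range is refused whole. The fingers move at their own pace and stop on an object; FORCE is the grip in N (left out, the last holds). Time passes only in rows, so rows that repeat a pose let the fingers close. It gives the time, the measured TCP pose, the force and the opening at its end, in the units of the state.
- robot.observe(): the state, without advancing time (a new reading comes with each control period).
- robot.read_camera(name): name is "scene" or "top" or "wrist"; returns the picture (384x512x3 uint8, red, green, blue); there is no depth.
- robot.camera_params(name): a dict with "camera_matrix" (3x3 intrinsics, pixels), "R" (3x3) and "t" (3): a world point X has camera coordinates R X + t. Camera axes: x right, y down, z forward; pixel columns grow to the right and rows downward; lengths in m; the calibration is good to about 2 mm. A picture is of the moment at which its call begins: read the wrist's pose just before it. camera_params takes no time and is no camera call; for the wrist camera it gives the pose at the moment of the call.
- robot.hand_in(): hands the job in, once; it reports no verdict.
Trained networks look in the newest picture that a camera, given by its name, has taken for a name from the list of things; names that differ only in an ending like _2 or _b are one class to them, and where a whole thing is asked for, a point or a joint stands for the part that bears it (a point fixed in the world has none). Each returns a list of dicts, best first, with "score" (0 to 1); they miss things now and then, are a little off and sometimes report something else, mostly with a low value. They report only what shows in the picture. A call takes as long as a camera call. They do not tell look-alikes from the thing itself.
- robot.look_for(camera, label): "centre" ([x, y, z] in m, in the coordinates of the camera as it stood for that picture, good to about 4 mm: the middle of the surface that is visible of it).
- robot.masks_of(camera, label): "mask" (384x512 bool, what is visible of it).
The state is a dict: "time": time; "qpos": joint angles; "qvel": joint speeds; "joint_efforts": joint torques, N m; "tool_pos": TCP position; "tool_rot": TCP orientation; "contact_force": force on the tool from outside, world axes, zero at the start; "torque": the same for the moment, N m; "opening": finger opening in m.
Only numpy, scipy, OpenCV 4.12 (cv2) and the standard library are available. Lean on these libraries where they do the work, as an engineer would, in place of code of your own. Each camera call takes 0.05 s, during which the arm holds its last target.

## Task

Push the cross pin of the blue last jack fully home, then take the spring clip from its wooden stand and press it straight down over the pin's groove until it snaps on and sits fully home, upright. The jack's sprung head gives under your push, so go by feel: ease off as soon as the pin meets its stop or the clip snaps, never press with as much as 40 N, and leave the tape roll, screwdriver and tin where they are.

Things in the scene. Friction and masses are not known exactly. Their poses are not given: they have to be found in the camera images.
- pin (a joint): how far the cross pin is pulled out of the jack, in m: 0 = fully home (head against the bracket), up to 0.032 pulled out. It slides along the jack's x axis with about 5 N of friction and stays where it is left; home is a hard stop.
- jack: blue steel jack. Origin: on the bench under the middle of its fixed base plate (150 x 110 x 12 mm). x: the pin's axis, roughly away from the robot; z up. Its sprung head has two lugs (x -26..-14 and 14..26 mm, 28 mm wide in y, tops 104 mm high) that carry the pin, and a 24 mm square arm along +y at pin height to a shoe last (y 150 to 405 mm, up to 220 mm high).
- pin_head (a point): centre of the outer (robot-side, -x) face of the pin's round head, on the pin's axis, 90 mm above the bench; moves with the pin. Head: diameter 26 mm, 8 mm thick. Push it along the jack's +x. Axes as the jack's.
- pin_groove (a point): centre of the groove near the pin's far (+x) end, on its axis, 80 mm along +x from pin_head; moves with the pin. Groove 10 mm long, neck diameter 10 mm; the pin is 16 mm in diameter on both sides and ends 13 mm beyond this point. Pin home: 18 mm clear of the far lug's face; pulled out: in or near the lug. Axes as the jack's.
- clip_grip (a point): centre of the black grip block of the hairpin spring clip, 14 mm (clip x) by 30 mm (clip y) by 42 mm high; a steel wire bow and two wire legs (5 mm thick), side by side along clip y, hang below. z up; clip x lies along the pin when fitted, either way round. Below this centre: block's underside 21 mm, bow's underside 31 mm, leg waist (bulge) 41 mm, leg tips 60 mm. About 70 g.
- clip_seat (a point): point of the clip that meets pin_groove when fully home: 36 mm below clip_grip, 5 mm under the bow. Gap between the flared leg tips 19 mm, at the waist 5 mm. Under the press the head and pin yield down about 1.1 N/mm (28 mm at most), so 8 to 20 mm, until at 10 to 22 N the waist snaps over the neck: the force falls by about half, the bow seats on the neck, and the head springs back.
- stand: fixed wooden stand of the clip: base 90 x 70 x 10 mm, origin at its underside's centre; two upright cheeks (each 10 mm in x, 26 mm in y) with an 8 mm slot between them, tops at 56 mm, on which the clip's black block rests with its legs down in the slot, which is open at both y ends. Clip and stand axes are parallel at the start.
- tape: bystander: roll of tape lying flat, outer diameter 110 mm, 24 mm high; origin at its underside's centre.
- driver: bystander: screwdriver lying on the bench, about 200 mm long; origin at its underside.
- tin: bystander: metal tin, diameter 60 mm, 75 mm high; origin at its underside's centre.
Mind the look-alikes: they are no part of the job. What is meant by the part that bears clip_grip is not turquoise or yellow, and is the larger of those in its own colour.

How it is judged:
By the outcome, as a careful person would: the job done as asked, in the order asked, and still so for the second after the job is handed in, with the robot touching nothing.
It also fails if it takes over 72 s, if anything falls off the work surface, if the arm or the gripper's body presses on something with over 40 N, if the wrist force passes 120 N, or if a joint passes its speed limit or range.

## Working session

There is one attempt and no reset: what is moved stays moved. The work goes in short steps, Python scripts to look and compute and a shell command to move; the robot and the scene stay as the last step left them, time stands still between calls to the robot, and variables do not carry over. Pictures are saved under pics/ and viewed, and the job is handed in when it is done.

```bash
ls; mkdir -p pics; python3 - <<'E'
from cell import robot
import cv2
for c in ["scene","top","wrist"]:
    im=robot.read_camera(c); cv2.imwrite(f"pics/{c}0.png",im[:,:,::-1])
s=robot.observe(); print({k:(v if not hasattr(v,'round') else v) for k,v in s.items()})
for c in ["scene","top","wrist"]:
    p=robot.camera_params(c); print(c,p)
E
```

```text
pics
{'time': 0.15, 'qpos': array([-1.34104457e+00,  3.42560195e-01,  1.52478462e+00, -4.98500982e-05,
        1.27537794e+00, -1.45999159e-01]), 'qvel': array([-1.72079161e-04, -2.54051282e-03, -2.33819356e-03, -1.44880711e-03,
       -8.98862491e-04,  3.40554049e-05]), 'joint_efforts': array([ 5.47602558e-04, -4.31472838e+01, -2.44353390e+01,  7.17664207e-02,
        5.37825411e-02, -8.25320058e-05]), 'tool_pos': array([ 0.19259513, -0.48806574,  0.21401043]), 'tool_rot': array([-3.14046764e+00, -1.17241296e-04,  3.75765391e-01]), 'contact_force': array([-0.10604314, -0.52147998, -1.15124633]), 'torque': array([-0.06003357,  0.00925414,  0.01686919]), 'opening': 0.09197518604052687}
scene {'camera_matrix': array([[355.85128825,   0.        , 252.84076431],
       [  0.        , 355.85128825, 191.1015224 ],
       [  0.        ,   0.        ,   1.        ]]), 'R': array([[ 0.77535222,  0.63140688, -0.01242124],
       [ 0.51953085, -0.64890673, -0.55588465],
       [-0.35904962,  0.42455318, -0.83116663]]), 't': array([-0.36379985, -0.31614354,  1.01150231])}
top {'camera_matrix': array([[492.2022998 ,   0.        , 262.24978485],
       [  0.        , 492.2022998 , 183.34772878],
       [  0.        ,   0.        ,   1.        ]]), 'R': array([[ 0.02614698, -0.99965477, -0.00258207],
       [-0.99062111, -0.02556399, -0.13422484],
       [ 0.13411249,  0.00606742, -0.99094754]]), 't': array([-0.1007565 ,  0.54426889,  1.16281894])}
wrist {'camera_matrix': array([[302.82726299,   0.        , 254.79205859],
       [  0.        , 302.82726299, 195.94776522],
       [  0.        ,   0.        ,   1.        ]]), 'R': array([[ 3.67222933e-01, -9.30132953e-01,  9.04744755e-05],
       [-8.99939846e-01, -3.55277899e-01,  2.52756579e-01],
       [-2.35065080e-01, -9.28994338e-02, -9.67529898e-01]]), 't': array([-0.52565295, -0.03138166,  0.38968033])}
```

View pics/scene0.png

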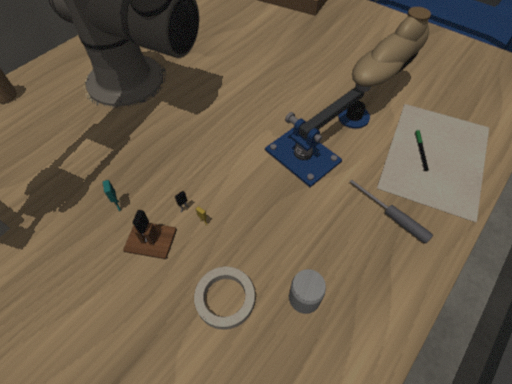

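View pics/top0.png

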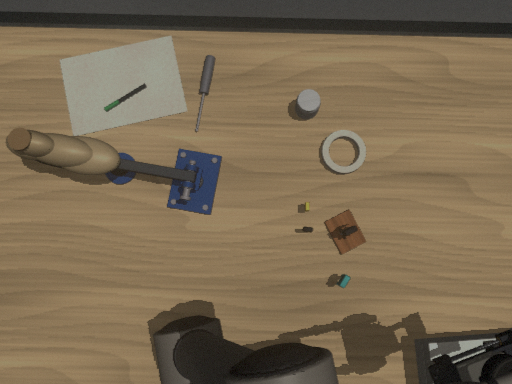

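View pics/wrist0.png

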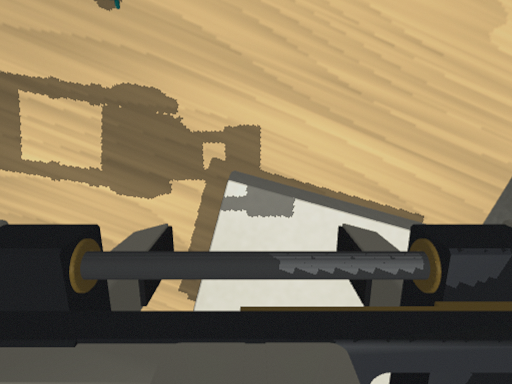

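The top view shows four clip candidates:
- Black in the stand, (345,232).
- Small black, (304,230).
- Turquoise, (345,281).
- Yellow, (306,207).

The larger black one on the stand fits the description. I'll confirm it in a crop and measure.

```bash
cat > h.py <<'E'
from cell import robot
import numpy as np, cv2
def w(cam,c,p=None):
    p=p or robot.camera_params(cam); return p["R"].T@(np.array(c)-p["t"])
def ray(cam,px,z,p=None):
    p=p or robot.camera_params(cam)
    d=p["R"].T@(np.linalg.inv(p["camera_matrix"])@[px[0],px[1],1]); o=-p["R"].T@p["t"]
    return o+d*(z-o[2])/d[2]
def proj(cam,X,p=None):
    p=p or robot.camera_params(cam); c=p["camera_matrix"]@(p["R"]@np.array(X)+p["t"]); return c[:2]/c[2]
E
python3 - <<'E'
from h import *
a=cv2.imread("pics/top0.png")
x=cv2.resize(a[130:220,160:230],None,fx=5.5,fy=5.5,interpolation=cv2.INTER_CUBIC)
y=cv2.resize(a[190:290,290:370],None,fx=4.95,fy=4.95,interpolation=cv2.INTER_CUBIC)
cv2.imwrite("pics/topcrop.png",np.hstack([x,y[:x.shape[0]]]))
b=cv2.imread("pics/scene0.png")
x=cv2.resize(b[95:185,260:345],None,fx=4.5,fy=4.5,interpolation=cv2.INTER_CUBIC)
y=cv2.resize(b[175:265,100:190],None,fx=4.5,fy=4.5,interpolation=cv2.INTER_CUBIC)
cv2.imwrite("pics/scenecrop.png",np.hstack([x,y]))
for cam in ["scene","top"]:
    for l in ["jack","pin_head","clip_grip","stand","tape","tin","driver","pin"]:
        for r in robot.look_for(cam,l)[:4]: print(cam,l,round(r["score"],2),w(cam,r["centre"]).round(3))
E
```

```text
scene jack 0.6 [0.586 0.241 0.103]
scene pin_head 0.56 [0.51  0.077 0.095]
scene clip_grip 0.82 [ 0.329 -0.286  0.066]
scene clip_grip 0.53 [ 0.496 -0.196  0.044]
scene clip_grip 0.52 [ 0.444 -0.295  0.09 ]
scene clip_grip 0.49 [ 0.443 -0.2    0.05 ]
scene stand 0.91 [ 0.452 -0.3    0.012]
scene stand 0.58 [0.824 0.054 0.02 ]
scene tin 0.85 [ 0.751 -0.2    0.077]
scene driver 0.69 [0.822 0.054 0.021]
scene driver 0.29 [ 0.457 -0.3    0.013]
scene pin 0.47 [0.511 0.08  0.094]
top jack 0.71 [0.569 0.252 0.103]
top jack 0.16 [ 0.735 -0.192  0.075]
top pin_head 0.68 [ 0.431 -0.29   0.095]
top pin_head 0.51 [0.509 0.084 0.098]
top clip_grip 0.62 [ 0.324 -0.282  0.079]
top clip_grip 0.53 [ 0.441 -0.198  0.06 ]
top clip_grip 0.49 [ 0.43  -0.288  0.096]
top stand 0.81 [ 0.433 -0.292  0.01 ]
top tape 0.91 [ 0.631 -0.288  0.026]
top tin 0.95 [ 0.736 -0.189  0.074]
top driver 0.72 [0.815 0.066 0.02 ]
```

View pics/topcrop.png

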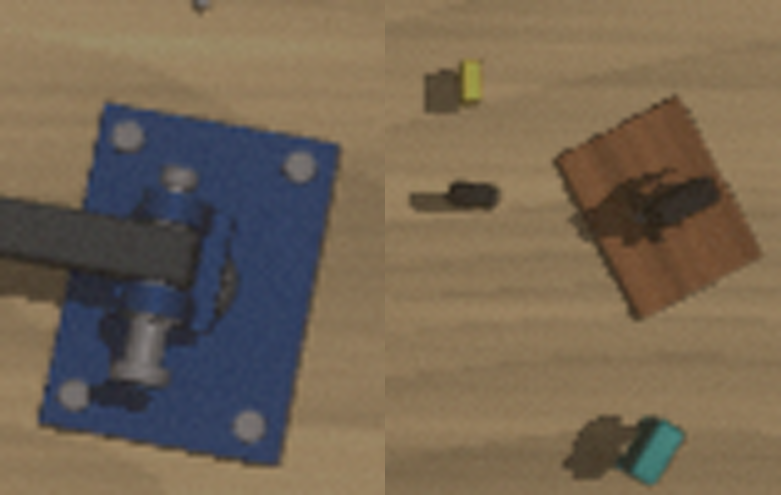

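View pics/scenecrop.png

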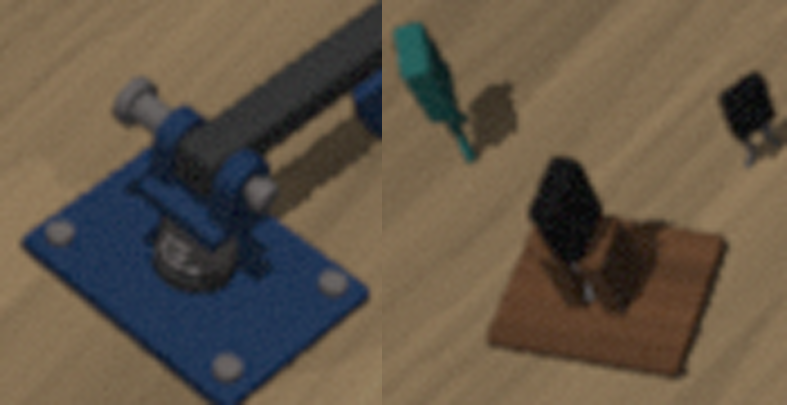

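```bash
cat >> h.py <<'E'
def fit(P,Q):  # 2D rigid P(local)->Q
    P=np.array(P);Q=np.array(Q)[:,:2];a=P-P.mean(0);b=Q-Q.mean(0)
    th=np.arctan2((a[:,0]*b[:,1]-a[:,1]*b[:,0]).sum(),(a*b).sum())
    R=np.array([[np.cos(th),-np.sin(th)],[np.sin(th),np.cos(th)]])
    t=Q.mean(0)-R@P.mean(0); return th,t,np.abs((P@R.T+t)-Q).max()
E
python3 - <<'E'
from h import *
def cr(l,s,o,xo=0): return [((u-xo)/s+o[0]-.4,v/s+o[1]-.4) for u,v in l]
# top
j=cr([(107,102),(340,147),(281,465),(40,425)],5.5,(160,130))
print("jack top",fit([(.075,.055),(.075,-.055),(-.075,-.055),(-.075,.055)],[ray("top",p,.012) for p in j]))
s=cr([(679,96),(556,158),(638,320),(762,255)],4.95,(290,190),385)
# long side 181 = stand x
print("stand top",fit([(.045,-.035),(.045,.035),(-.045,.035),(-.045,-.035)],[ray("top",p,.010) for p in s]))
h=cr([(140,375),(178,175)],5.5,(160,130)); print("head/end top",[ray("top",p,.09).round(4) for p in h])
c=cr([(681,203)],4.95,(290,190),385); print("block top",ray("top",c[0],.098))
# scene
s=cr([(725,237),(530,212),(492,345),(682,376)],4.5,(100,175),382); print("st scene corners",[ray("scene",p,.01).round(3) for p in s])
j=cr([(368,292),(230,400),(25,243)],4.5,(260,95)); print("jack scene corners",[ray("scene",p,.012).round(3) for p in j])
h=cr([(137,102),(262,192)],4.5,(260,95)); print("head/end scene",[ray("scene",p,.09).round(4) for p in h])
E
```

```text
jack top (np.float64(-0.14990416417444125), array([0.55123378, 0.0822459 ]), np.float64(0.0014758456203376458))
stand top (np.float64(0.48839838951565206), array([ 0.43643764, -0.29256576]), np.float64(0.0008933834421796516))
head/end top [array([0.5011, 0.0912, 0.09  ]), array([0.587, 0.079, 0.09 ])]
block top [ 0.43480393 -0.28844658  0.098     ]
st scene corners [array([ 0.461, -0.242,  0.01 ]), array([ 0.381, -0.289,  0.01 ]), array([ 0.42 , -0.344,  0.01 ]), array([ 0.496, -0.301,  0.01 ])]
jack scene corners [array([0.634, 0.123, 0.012]), array([0.617, 0.022, 0.012]), array([0.475, 0.039, 0.012])]
head/end scene [array([0.5026, 0.0925, 0.09  ]), array([0.5841, 0.0808, 0.09  ])]
```

```bash
cat >> h.py <<'E'
from scipy.spatial.transform import Rotation as Ro
def go(pos,yaw):
    s=robot.observe(); R=Ro.from_euler("xyz",s["tool_rot"])
    T=Ro.from_euler("xyz",[np.pi,0,yaw])
    print("t",round(s["time"],2),"shift cm",(R.inv().apply(np.array(pos)-s["tool_pos"])*100).round(2),"rot deg",np.degrees((R.inv()*T).as_rotvec()).round(1),"f",s["contact_force"].round(1))
E
python3 -c "
from h import *
go([0.43,0.09,0.215],-0.15)"
```

```text
t 0.95 shift cm [ 43.3  -45.09  -0.05] rot deg [ 0.  -0.  30.1] f [ 0.7  0.5 -0.2]
```

```bash
python3 -m creep '[[[43.3,-45.1,0,0,0,30,-1],[43.3,-45.1,0,0,0,30,-1],[43.3,-45.1,0,0,0,30,-1],[43.3,-45.1,0,0,0,30,-1],[43.3,-45.1,0,0,0,30,-1],[43.3,-45.1,0,0,0,30,-1],[43.3,-45.1,0,0,0,30,-1],[43.3,-45.1,0,0,0,30,-1]]]' 40
python3 -c "
from h import *
go([0.43,0.09,0.215],-0.15)"
```

```text
time: 1.75
tool_pos: [0.344, -0.1188, 0.2149]
tool_rot: [3.141, -0.001, -0.148]
contact_force: [1.6, -0.3, 0.2]
opening: 0.0322
t 1.75 shift cm [ 5.420e+00 -2.192e+01 -2.000e-02] rot deg [ 0.  -0.1  0.1] f [ 1.6 -0.3  0.2]
```

```bash
python3 -m creep '[[[5.4,-21.9,0,0,0,0,-1],[5.4,-21.9,0,0,0,0,-1],[5.4,-21.9,0,0,0,0,-1],[5.4,-21.9,0,0,0,0,-1],[5.4,-21.9,0,0,0,0,-1],[5.4,-21.9,0,0,0,0,-1],[5.4,-21.9,0,0,0,0,-1]]]'
python3 - <<'E'
from h import *
p=robot.camera_params("wrist"); im=robot.read_camera("wrist"); cv2.imwrite("pics/w1.png",im[:,:,::-1])
print(robot.observe()); print(p["R"],p["t"])
for x in [-.034,-.05,-.06]: 
  X=[.551+x*.989,.082-x*.149,.09]; print(x,X,proj("wrist",X,p))
for l in ["pin_head","jack"]:
    for r in robot.look_for("wrist",l)[:4]: print(l,round(r["score"],2),w("wrist",r["centre"],p).round(4))
E
```

```text
time: 2.45
tool_pos: [0.4295, 0.0901, 0.2146]
tool_rot: [3.141, -0.001, -0.147]
contact_force: [-0.3, -0.4, -0.2]
opening: 0.0002
{'time': 2.5, 'qpos': array([ 3.10598952e-02,  1.83033979e-01,  1.74315616e+00, -1.20456834e-03,
        1.21492877e+00,  1.75046780e+00]), 'qvel': array([-0.02264993, -0.00932266,  0.00637032,  0.00265828,  0.00104763,
        0.00327172]), 'joint_efforts': array([ 8.23398773e-01, -3.37291074e+01, -2.41150904e+01,  7.38526415e-02,
       -1.13546960e-01,  1.43086282e-02]), 'tool_pos': array([0.42942101, 0.08940583, 0.21468402]), 'tool_rot': array([ 3.14056616e+00, -6.67692445e-04, -1.48191827e-01]), 'contact_force': array([-0.10678563,  0.71449407,  0.09667822]), 'torque': array([0.01657147, 0.00526997, 0.03129354]), 'opening': 0.0007411194299277583}
[[-0.14585658 -0.98930378  0.00197035]
 [-0.95736632  0.14164935  0.25176417]
 [-0.24935034  0.03483511 -0.96778661]] [0.15071975 0.36759299 0.49441971]
-0.034 [0.517374, 0.087066, 0.09] [243.27498744  96.13515687]
-0.05 [0.50155, 0.08945, 0.09] [243.38402777 113.97854148]
-0.06 [0.49166000000000004, 0.09094000000000001, 0.09] [243.45062822 124.87705391]
pin_head 0.6 [0.5188 0.0912 0.1   ]
```

View pics/w1.png

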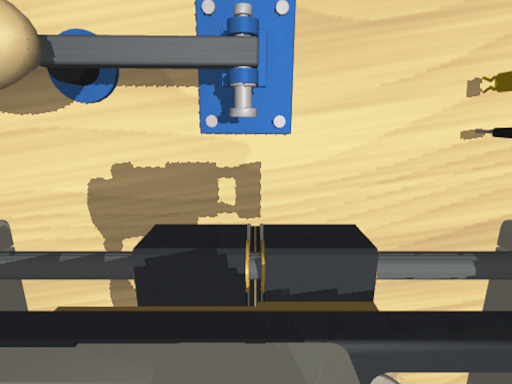

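```bash
python3 - <<'E'
from h import *
a=cv2.imread("pics/w1.png")
cv2.imwrite("pics/w1c.png",cv2.resize(a[0:145,180:310],None,fx=4.1,fy=4.1,interpolation=cv2.INTER_CUBIC))
E
```

```text
(no output)
```

View pics/w1c.png

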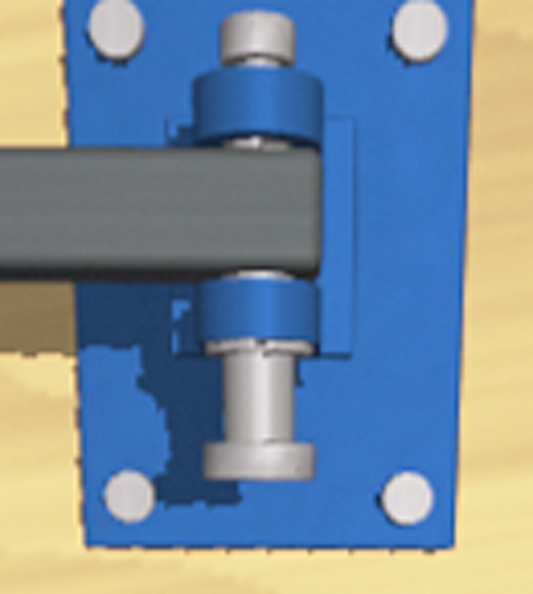

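```bash
python3 - <<'E'
from h import *
P=robot.camera_params("wrist")
f=lambda u,v,z: ray("wrist",((u)/4.1+180-.4,v/4.1-.4),z,P)
c1,c2=f(86,547,.012),f(453,547,.012); e1=f(64,20,.012); e2=f(474,0,.012)
print(c1,c2,e1,e2); d=c1-c2; yaw=np.arctan2(-d[0],d[1]); print("yaw",yaw,"w",np.hypot(*d[:2]))
d=e1-c1;print("yaw L",np.arctan2(d[1],d[0])); d=e2-c2;print("yaw R",np.arctan2(d[1],d[0]))
a=np.array([np.cos(yaw),np.sin(yaw)]);print("origin",((c1+c2)/2)[:2]+.075*a)
A=f(259,400,.098);B=f(257,40,.098);d=B-A;print("pin axis pts",A,B,np.arctan2(d[1],d[0]))
print("head bottom edge", f(259,480,.103),f(259,480,.098), "end",f(258,12,.097))
E
```

```text
[0.48855171 0.14531396 0.012     ] [0.47239071 0.03818691 0.012     ] [0.62499848 0.12440682 0.012     ] [0.6134212  0.01549649 0.012     ]
yaw -0.14972924327382675 w 0.10833920074290196
yaw L -0.1520430252081743
yaw R -0.15952307284371348
origin [0.55463207 0.08056265]
pin axis pts [0.51606191 0.08597872 0.098     ] [0.58604998 0.0751299  0.098     ] -0.1537855959498451
head bottom edge [0.49914669 0.08851609 0.103     ] [0.49918412 0.08869583 0.098     ] end [0.59140607 0.07409529 0.097     ]
```

```bash
python3 -c "
from h import *
go([0.469,0.093,0.092],-0.151)"
```

```text
t 2.6 shift cm [ 3.83 -1.02 12.29] rot deg [ 0.  -0.1  0.1] f [ 0.4 -0.3 -0.3]
```

```bash
python3 -m creep '[[[0,-1.0,5,0,0,0,-1],[0,-1.0,10,0,0,0,-1],[2,-1.0,12.3,0,0,0,-1],[3.8,-1.0,12.3,0,0,0,-1],[3.8,-1.0,12.3,0,0,0,-1]]]' 40
python3 - <<'E'
from h import *
im=robot.read_camera("wrist"); cv2.imwrite("pics/w2.png",im[:,:,::-1])
im=robot.read_camera("scene"); cv2.imwrite("pics/s2.png",cv2.resize(im[40:200,200:380,::-1],None,fx=4,fy=3.7))
print(robot.observe()["tool_pos"])
E
```

```text
time: 3.1
tool_pos: [0.4702, 0.0914, 0.0914]
tool_rot: [3.141, -0.002, -0.152]
contact_force: [0.3, 0.4, -0.6]
opening: 0.0005
[0.46842564 0.09205565 0.09211124]
```

View pics/w2.png

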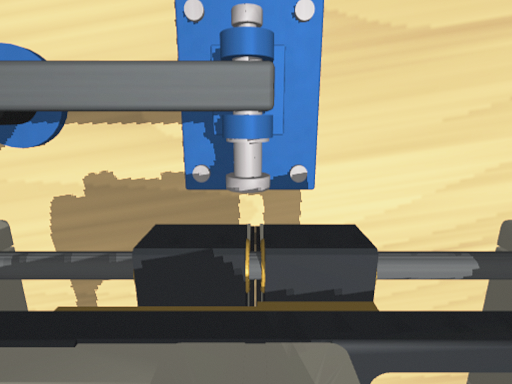

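View pics/s2.png

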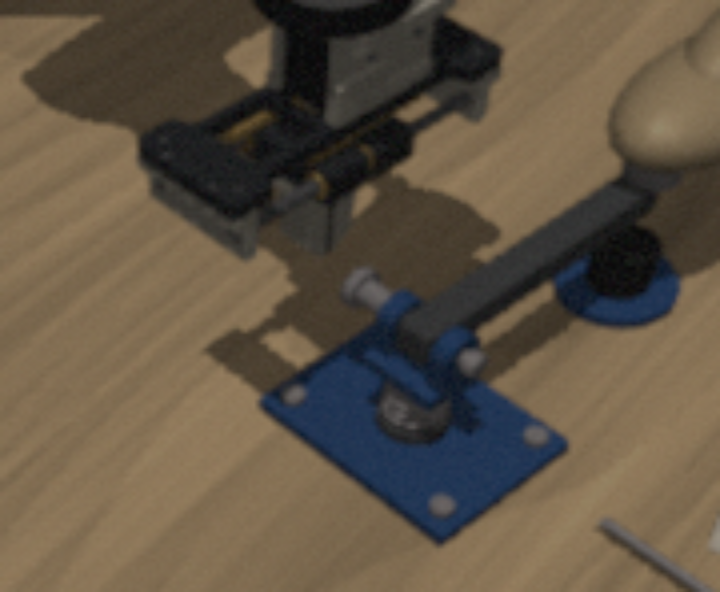

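```bash
python3 - <<'E'
from h import *
s=robot.observe();P=robot.camera_params("wrist")
R=Ro.from_euler("xyz",s["tool_rot"])
for d in [(0,0,0),(0.0095,0,.014),(.03,0,0)]:
  X=s["tool_pos"]+R.apply(d); print(X,proj("wrist",X,P))
print(ray("wrist",(248,188),.1,P),s["contact_force"])
E
```

```text
[0.46842564 0.09205565 0.09211124] [253.81662323 234.30883604]
[0.47782765 0.09060646 0.0781201 ] [253.85659935 212.22557054]
[0.49808143 0.08752431 0.09213919] [253.78652377 185.7793058 ]
[0.49906333 0.09059874 0.1       ] [-0.32599251 -0.77803947  0.17343372]
```

```bash
python3 -m creep '[[[0.6,-0.35,0,0,0,0,-1],[1.2,-0.35,0,0,0,0,-1],[1.6,-0.35,0,0,0,0,-1],[1.6,-0.35,0,0,0,0,-1]]]' 40
python3 -m creep '[[[0.2,0,0,0,0,0,-1],[0.4,0,0,0,0,0,-1],[0.4,0,0,0,0,0,-1]]]'
python3 -m creep '[[[0.2,0,0,0,0,0,-1],[0.4,0,0,0,0,0,-1],[0.4,0,0,0,0,0,-1]]]'

```

```text
time: 3.6
tool_pos: [0.4854, 0.0931, 0.0924]
tool_rot: [3.141, -0.002, -0.152]
contact_force: [-0.5, 0.8, -1.1]
opening: 0.0003
time: 3.9
tool_pos: [0.4896, 0.0925, 0.0924]
tool_rot: [3.141, -0.002, -0.152]
contact_force: [1.3, 0.1, 0.4]
opening: 0.0004
time: 4.2
tool_pos: [0.4938, 0.0918, 0.0924]
tool_rot: [3.141, -0.002, -0.152]
contact_force: [-0.4, 0.1, 0.7]
opening: 0.0002
```

```bash
python3 -m creep '[[[0.2,0,0,0,0,0,-1],[0.4,0,0,0,0,0,-1],[0.4,0,0,0,0,0,-1]]]'
python3 - <<'E'
from h import *
im=robot.read_camera("wrist"); cv2.imwrite("pics/w3.png",im[:300,100:400,::-1])
print(robot.observe()["contact_force"])
E
```

```text
time: 4.5
tool_pos: [0.4981, 0.0912, 0.0925]
tool_rot: [3.141, -0.003, -0.152]
contact_force: [0.1, -1.1, 0.2]
opening: 0.0004
[ 0.22843189 -0.73599532 -0.67384723]
```

View pics/w3.png

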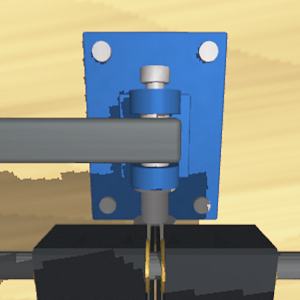

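```bash
for i in 1; do python3 -m creep '[[[0.2,0,0,0,0,0,-1],[0.4,0,0,0,0,0,-1],[0.4,0,0,0,0,0,-1]]]'; done
python3 - <<'E'
from h import *
P=robot.camera_params("wrist");im=robot.read_camera("wrist"); cv2.imwrite("pics/w4.png",cv2.resize(im[30:230,180:330,::-1],None,fx=3,fy=3))
print(ray("wrist",(255,66),.097,P))
E
```

```text
time: 4.85
tool_pos: [0.5022, 0.0905, 0.0925]
tool_rot: [3.141, -0.003, -0.152]
contact_force: [-0.6, -0.1, -0.4]
opening: 0.0003
[0.59476853 0.07567201 0.097     ]
```

View pics/w4.png

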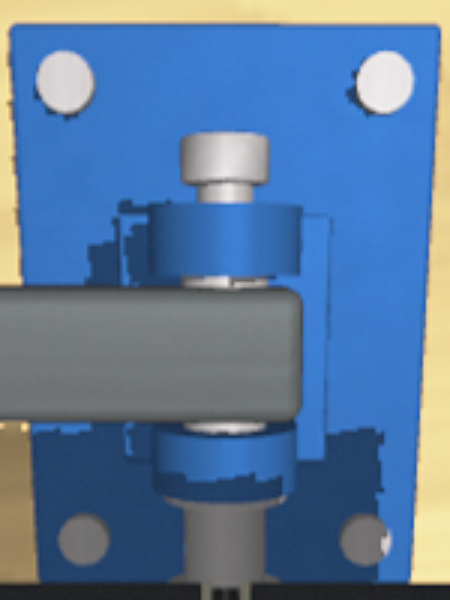

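```bash
python3 - <<'E'
from h import *
s=robot.observe();P=robot.camera_params("wrist")
print("end",ray("wrist",(180+224/3,30+131/3),.097,P),"lug far face",ray("wrist",(180+224/3,30+205/3),.104,P))
im=robot.read_camera("scene"); cv2.imwrite("pics/s4.png",cv2.resize(im[60:180,240:360,::-1],None,fx=5,fy=5,interpolation=cv2.INTER_CUBIC))
R=Ro.from_euler("xyz",s["tool_rot"])
for d in [(0,0,0),(0.0095,0,.014),(0.0095,0,-.01),(0.01,.01,0)]: print(proj("wrist",s["tool_pos"]+R.apply(d),P))
E
```

```text
end [0.59096023 0.07641988 0.097     ] lug far face [0.57859175 0.07831839 0.104     ]
[253.80291876 234.3505833 ]
[253.8436174  212.26882733]
[253.7534989  225.23378318]
[270.59496252 218.6285518 ]
```

View pics/s4.png

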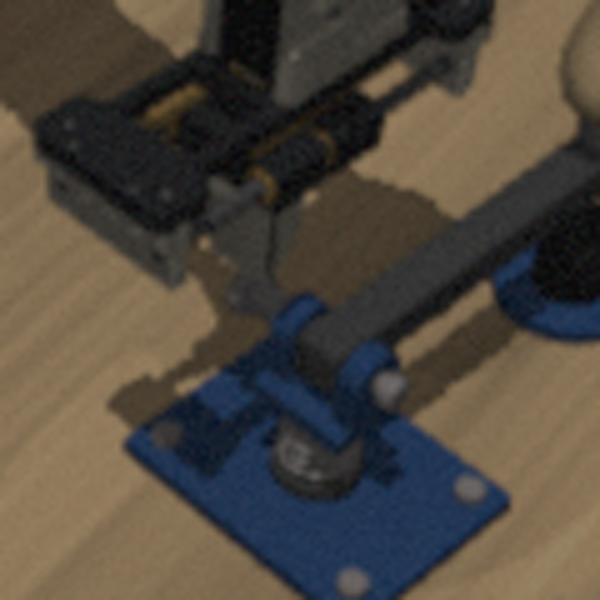

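```bash
python3 - <<'E'
from h import *
s=robot.observe();R=Ro.from_euler("xyz",s["tool_rot"])
for d in [(-.0095,.019,.014),(.0095,.019,.014),(.0095,-.019,.014),(.0095,0,.014),(0,0,0)]:
  X=s["tool_pos"]+R.apply(d); p=proj("scene",X); print(d,X.round(3),p.round(1),"crop",((p-[240,60])*5).round())
for X in [(.499,.0895,.09),(.499,.0895,.103),(.499,.0895,.077)]: print(((proj("scene",X)-[240,60])*5).round())
E
```

```text
(-0.0095, 0.019, 0.014) [0.49  0.073 0.078] [280.  123.3] crop [200. 316.]
(0.0095, 0.019, 0.014) [0.508 0.07  0.078] [286.  127.8] crop [230. 339.]
(0.0095, -0.019, 0.014) [0.514 0.108 0.078] [297.8 119.4] crop [289. 297.]
(0.0095, 0, 0.014) [0.511 0.089 0.078] [291.9 123.6] crop [260. 318.]
(0, 0, 0) [0.502 0.091 0.092] [289.4 116.8] crop [247. 284.]
[240. 286.]
[242. 265.]
[238. 307.]
```

```bash
for i in 1 2; do python3 -m creep '[[[0.1,0,0,0,0,0,-1],[0.2,0,0,0,0,0,-1],[0.2,0,0,0,0,0,-1]]]'; done
python3 - <<'E'
from h import *
P=robot.camera_params("wrist");im=robot.read_camera("wrist"); cv2.imwrite("pics/w5.png",cv2.resize(im[30:240,180:330,::-1],None,fx=2.8,fy=2.8))
im=robot.read_camera("scene"); cv2.imwrite("pics/s5.png",cv2.resize(im[95:145,260:330,::-1],None,fx=10,fy=10,interpolation=cv2.INTER_CUBIC))
E
```

```text
time: 5.25
tool_pos: [0.504, 0.0902, 0.0924]
tool_rot: [3.141, -0.002, -0.152]
contact_force: [0.5, 0.1, 0.2]
opening: 0.0006
time: 5.55
tool_pos: [0.5061, 0.0899, 0.0925]
tool_rot: [3.141, -0.003, -0.152]
contact_force: [1.1, 0.8, -0.3]
opening: 0.0006
```

View pics/s5.png

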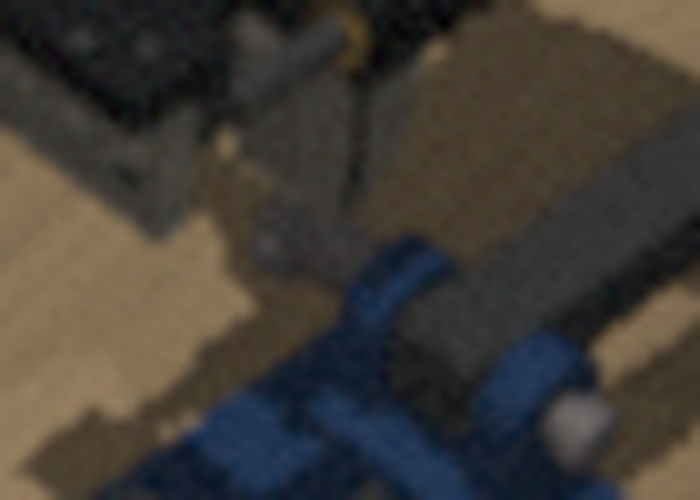

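View pics/w5.png

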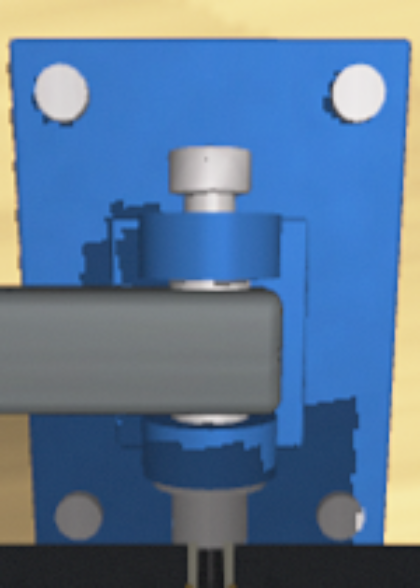

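```bash
python3 - <<'E'
from h import *
s=robot.observe();R=Ro.from_euler("xyz",s["tool_rot"])
for px in [(295,116.5),(284.5,111)]:
  for z in (.078,.09,.1,.105,.11): X=ray("scene",px,z); print(px,z,(R.inv().apply(X-s["tool_pos"])*1000).round(1))
print(s["contact_force"])
E
```

```text
(295, 116.5) 0.078 [ -5.8 -21.4  14.4]
(295, 116.5) 0.09 [  2.1 -11.8   2.4]
(295, 116.5) 0.1 [ 8.7 -3.8 -7.6]
(295, 116.5) 0.105 [ 11.9   0.1 -12.5]
(295, 116.5) 0.11 [ 15.2   4.1 -17.5]
(284.5, 111) 0.078 [-34.7 -16.4  14.3]
(284.5, 111) 0.09 [-26.2  -7.    2.4]
(284.5, 111) 0.1 [-19.2   0.9  -7.6]
(284.5, 111) 0.105 [-15.6   4.9 -12.6]
(284.5, 111) 0.11 [-12.1   8.8 -17.6]
[-0.41913674 -0.30357779 -0.525386  ]
```

```bash
python3 - <<'E'
from h import *
P=robot.camera_params("wrist")
print("end",ray("wrist",(180+208/2.8,30+147/2.8),.097,P),"lug",ray("wrist",(180+208/2.8,30+214/2.8),.104,P))
for z in (.09,.103,.077): print(proj("wrist",(.499,.0895,z),P),proj("wrist",(.507,.0885,z),P))
im=robot.read_camera("wrist"); cv2.imwrite("pics/w6.png",cv2.resize(im[190:320,190:320,::-1],None,fx=4.5,fy=4.5))
im=robot.read_camera("top"); cv2.imwrite("pics/t6.png",cv2.resize(im[140:230,150:240,::-1],None,fx=6,fy=6,interpolation=cv2.INTER_CUBIC))
E
```

```text
end [0.59074262 0.07664346 0.097     ] lug [0.57874724 0.07848046 0.104     ]
[256.20283693 243.25370931] [255.85862553 230.98108367]
[256.34018574 252.32276558] [255.97241999 239.25916218]
[256.08283029 235.32974591] [255.75934593 223.75890088]
```

View pics/w6.png

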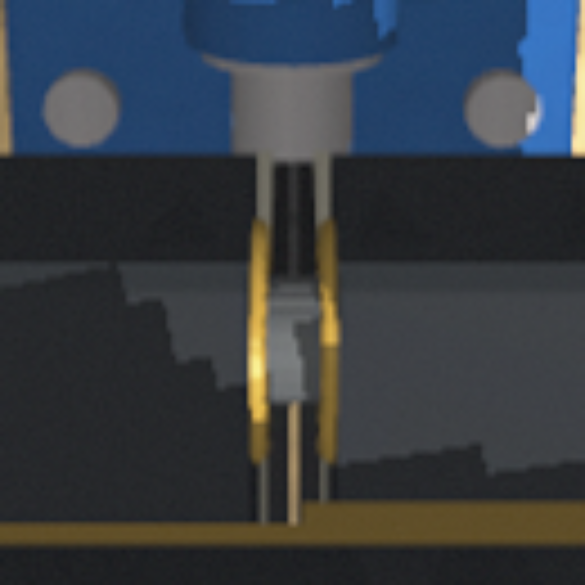

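View pics/t6.png

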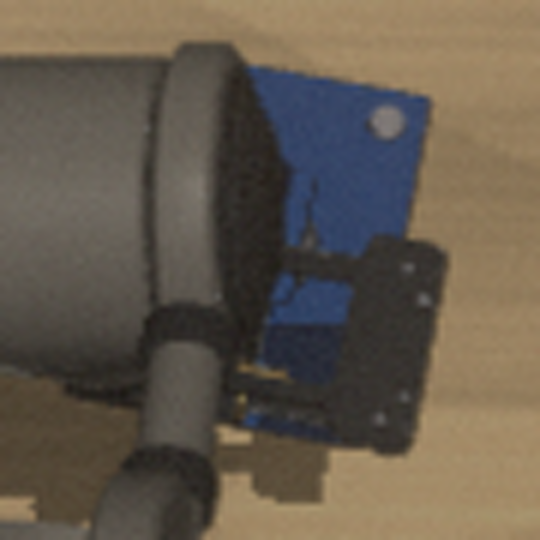

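```bash
python3 - <<'E'
from h import *
a=cv2.imread("pics/s2.png")
R=Ro.from_euler("xyz",[3.141,-.002,-.152]); t=np.array([.4684,.0921,.0921])
b=a.copy()
for z,col in ((.014,(0,0,255)),(0,(0,255,0)),(-.014,(255,0,0))):
  for x in(-.0095,.0095):
    for y in (-.005,.005):
      p=proj("scene",t+R.apply((x,y,z))); q=((p-[200,40])*[4,3.7]); cv2.circle(b,tuple(int(v) for v in q),2,col,-1); print(x,y,z,q.round())
cv2.imwrite("pics/s2m.png",cv2.resize(b[150:350,200:480],None,fx=2.8,fy=2.8))
E
```

```text
-0.0095 -0.005 0.014 [305. 264.]
-0.0095 0.005 0.014 [292. 272.]
0.0095 -0.005 0.014 [328. 280.]
0.0095 0.005 0.014 [315. 288.]
-0.0095 -0.005 0 [306. 247.]
-0.0095 0.005 0 [293. 255.]
0.0095 -0.005 0 [329. 263.]
0.0095 0.005 0 [316. 271.]
-0.0095 -0.005 -0.014 [307. 230.]
-0.0095 0.005 -0.014 [294. 237.]
0.0095 -0.005 -0.014 [330. 246.]
0.0095 0.005 -0.014 [318. 254.]
```

View pics/s2m.png

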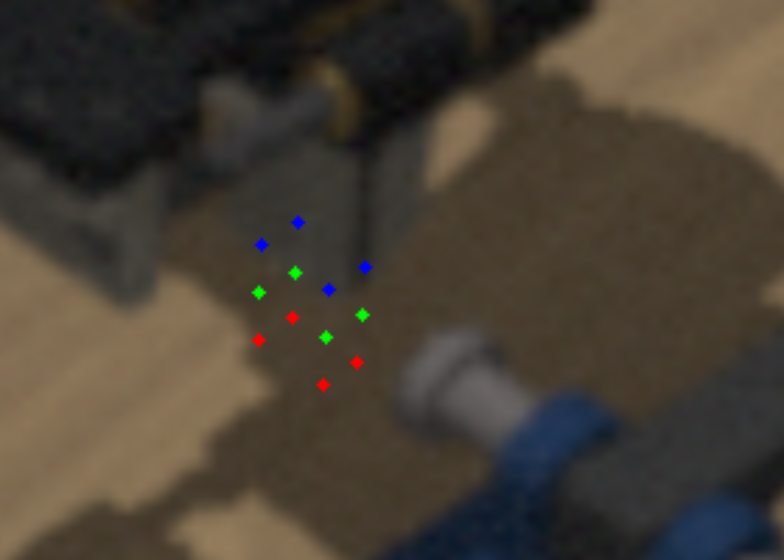

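```bash
python3 -m creep '[[[-4,0,0,0,0,0,0],[-4,0,0,0,0,0,0],[-4,0,0,0,0,0,0],[-4,0,0,0,0,0,0],[-4,0,0,0,0,0,0],[-4,0,0,0,0,0,0]]]'
python3 - <<'E'
from h import *
im=robot.read_camera("scene")[:,:,::-1].copy()
s=robot.observe();R=Ro.from_euler("xyz",s["tool_rot"]);o=s["opening"]/2
b=cv2.resize(im[60:150,220:330],None,fx=6.5,fy=6.5,interpolation=cv2.INTER_CUBIC)
for z,col in ((.014,(0,0,255)),(0,(0,255,0)),(-.014,(255,0,0))):
  for x in(-.0095,.0095):
    for y in (-o,o):
      q=(proj("scene",s["tool_pos"]+R.apply((x,y,z)))-[220,60])*6.5; cv2.circle(b,tuple(int(v) for v in q),2,col,-1)
cv2.imwrite("pics/s7.png",b); print(s["tool_pos"],s["opening"])
E
```

```text
time: 6.35
tool_pos: [0.467, 0.0959, 0.0923]
tool_rot: [3.141, -0.003, -0.152]
contact_force: [0.4, -0.7, -0.2]
opening: 0.0433
[0.4668934  0.09586623 0.09230424] 0.044600584230121657
```

View pics/s7.png

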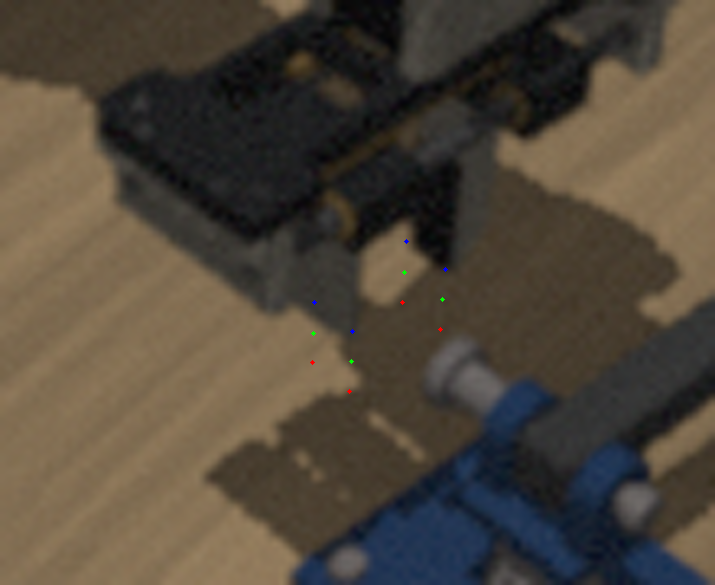

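The scene picture shows the fingertips (355,333 in the crop) about 14 mm *behind* the reported TCP, not ahead of it. That is why the fingers passed over the pin head. I'll go 28 mm lower and push again.

```bash
python3 -m creep '[[[0,0,1.5,0,0,0,-1],[0,0,2.8,0,0,0,-1],[0,0,2.8,0,0,0,-1],[0.8,0,2.8,0,0,0,-1],[1.6,0,2.8,0,0,0,-1],[1.6,0,2.8,0,0,0,-1],[1.6,0,2.8,0,0,0,-1]]]' 40
python3 -m creep '[[[0.2,0,0,0,0,0,-1],[0.3,0,0,0,0,0,-1],[0.3,0,0,0,0,0,-1]]]'
python3 - <<'E'
from h import *
im=robot.read_camera("scene")[:,:,::-1].copy()
cv2.imwrite("pics/s8.png",cv2.resize(im[60:150,220:330],None,fx=6.5,fy=6.5,interpolation=cv2.INTER_CUBIC))
E
```

```text
time: 7.1
tool_pos: [0.4833, 0.0933, 0.0647]
tool_rot: [3.141, -0.003, -0.152]
contact_force: [0.5, -0.2, -1.0]
opening: 0.0009
time: 7.4
tool_pos: [0.4863, 0.0929, 0.0648]
tool_rot: [3.141, -0.003, -0.152]
contact_force: [0.8, 0.1, 0.1]
opening: 0.0004
```

View pics/s8.png

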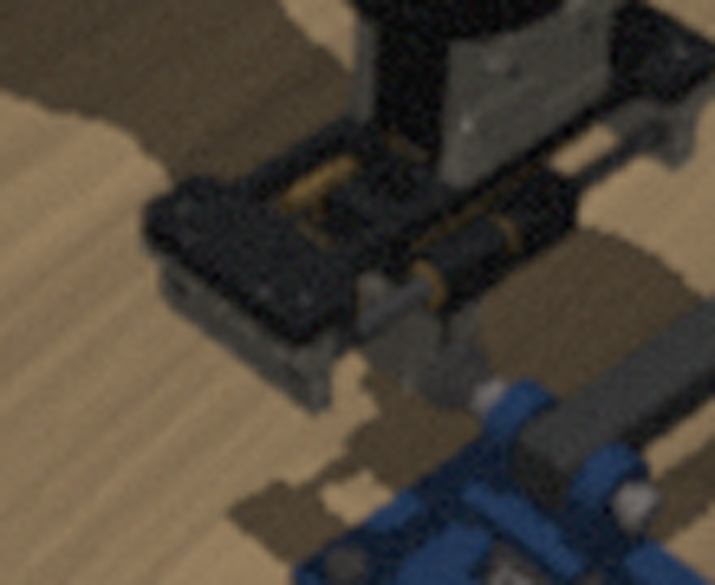

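```bash
python3 - <<'E'
from h import *
s=robot.observe();R=Ro.from_euler("xyz",s["tool_rot"])
for px in [(269.2,122.3),(245,105)]:
  for z in (.09,.1,.11,.12,.13,.14,.15): X=ray("scene",px,z); print(px,z,(R.inv().apply(X-s["tool_pos"])*1000).round(1))
E
```

```text
(269.2, 122.3) 0.09 [ -4.   42.8 -25.3]
(269.2, 122.3) 0.1 [  3.   49.9 -35.3]
(269.2, 122.3) 0.11 [ 10.   56.9 -45.2]
(269.2, 122.3) 0.12 [ 17.1  63.9 -55.2]
(269.2, 122.3) 0.13 [ 24.1  70.9 -65.2]
(269.2, 122.3) 0.14 [ 31.1  77.9 -75.2]
(269.2, 122.3) 0.15 [ 38.1  85.  -85.1]
(245, 105) 0.09 [-81.7  45.7 -25.5]
(245, 105) 0.1 [-73.3  52.7 -35.5]
(245, 105) 0.11 [-65.   59.7 -45.5]
(245, 105) 0.12 [-56.6  66.6 -55.4]
(245, 105) 0.13 [-48.2  73.6 -65.4]
(245, 105) 0.14 [-39.8  80.6 -75.4]
(245, 105) 0.15 [-31.4  87.6 -85.4]
```

```bash
for i in 1 2; do python3 -m creep '[[[0.15,0,0,0,0,0,-1],[0.3,0,0,0,0,0,-1],[0.3,0,0,0,0,0,-1]]]'; done
```

```text
time: 7.75
tool_pos: [0.488, 0.0926, 0.0643]
tool_rot: [3.141, -0.0, -0.152]
contact_force: [-5.7, 0.6, 1.5]
opening: 0.0003
time: 8.05
tool_pos: [0.4902, 0.0923, 0.0641]
tool_rot: [3.141, 0.001, -0.152]
contact_force: [-4.8, 1.1, 2.0]
opening: 0.0001
```

```bash
for i in 1 2 3 4; do python3 -m creep '[[[0.15,0,0,0,0,0,-1],[0.3,0,0,0,0,0,-1],[0.3,0,0,0,0,0,-1]]]' | egrep 'pos|force|rot'; done
```

```text
tool_pos: [0.4928, 0.0919, 0.0639]
tool_rot: [3.141, 0.002, -0.152]
contact_force: [-4.4, -0.1, 1.7]
tool_pos: [0.4955, 0.0915, 0.0638]
tool_rot: [3.141, 0.003, -0.152]
contact_force: [-5.0, 0.7, 1.6]
tool_pos: [0.4984, 0.091, 0.0638]
tool_rot: [3.141, 0.003, -0.152]
contact_force: [-4.7, 1.6, 1.7]
tool_pos: [0.5014, 0.0906, 0.0638]
tool_rot: [3.141, 0.003, -0.152]
contact_force: [-5.7, 1.9, 1.5]
```

Steady at about 5 N, so the pin is sliding. I'll take smaller steps near the stop.

```bash
for i in 1 2 3; do python3 -m creep '[[[0.1,0,0,0,0,0,-1],[0.2,0,0,0,0,0,-1],[0.2,0,0,0,0,0,-1]]]' | egrep 'pos|force'; done
```

```text
tool_pos: [0.5033, 0.0903, 0.0638]
contact_force: [-4.1, 0.6, 1.9]
tool_pos: [0.5053, 0.0899, 0.0638]
contact_force: [-4.8, 1.8, 1.5]
tool_pos: [0.5065, 0.0897, 0.0636]
contact_force: [-4.9, 1.1, 1.8]
```

```bash
for i in 1 2; do python3 -m creep '[[[0.1,0,0,0,0,0,-1],[0.15,0,0,0,0,0,-1],[0.15,0,0,0,0,0,-1]]]' | egrep 'pos|force'; done
```

```text
tool_pos: [0.5064, 0.0897, 0.0632]
contact_force: [-8.4, 0.6, 3.5]
tool_pos: [0.5063, 0.0898, 0.0628]
contact_force: [-8.4, 1.8, 2.8]
```

```bash
for i in 1; do python3 -m creep '[[[0.2,0,-0.1,0,0,0,-1],[0.4,0,-0.1,0,0,0,-1],[0.5,0,-0.1,0,0,0,-1],[0.5,0,-0.1,0,0,0,-1]]]' | egrep 'pos|force'; done
python3 - <<'E'
from h import *
P=robot.camera_params("wrist");im=robot.read_camera("wrist"); cv2.imwrite("pics/w9.png",cv2.resize(im[30:240,180:330,::-1],None,fx=2.8,fy=2.8))
print(robot.observe()["contact_force"])
E
```

```text
tool_pos: [0.5061, 0.0897, 0.0623]
contact_force: [-16.2, 3.9, 2.9]
[-16.57646908   4.01912016   3.09673672]
```

View pics/w9.png

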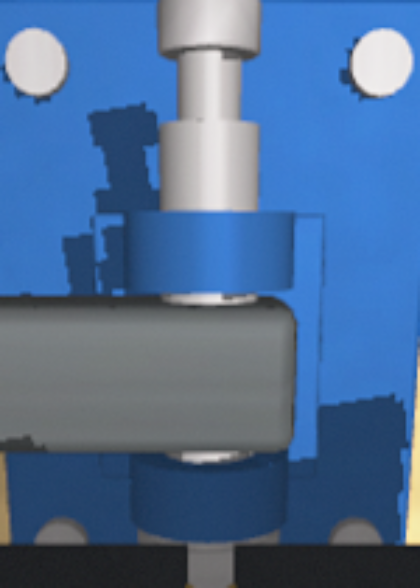

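Pin is home: the position stays at 0.506 while the force rises to 17 N, and the groove shows clear of the far lug at (210,86). Backing off, then measuring the groove.

```bash
python3 -m creep '[[[-1,0,0,0,0,0,-1],[-4,0,0,0,0,0,-1],[-6,0,-4,0,0,0,1],[-6,0,-9,0,0,0,1],[-6,0,-11,0,0,0,1],[-6,0,-11,0,0,0,1],[-6,0,-11,0,0,0,1]]]'
python3 - <<'E'
from h import *
P=robot.camera_params("wrist");im=robot.read_camera("wrist"); cv2.imwrite("pics/w10.png",cv2.resize(im[0:140,180:320,::-1],None,fx=4.2,fy=4.2,interpolation=cv2.INTER_CUBIC))
np.savez("P10.npz",**P); print(robot.observe()["tool_pos"])
for x in [0.012,.025,.044,.046]: print(x,(proj("wrist",[.553+x*.9886,.0806-x*.150,.09],P)-[180,0])*4.2)
E
```

```text
time: 11.9
tool_pos: [0.45, 0.0986, 0.1737]
tool_rot: [3.139, 0.02, -0.152]
contact_force: [-0.7, -1.2, -0.4]
opening: 0.0357
[0.44930513 0.0985239  0.17286012]
0.012 [321.35844332 209.71122624]
0.025 [321.40598652 130.48790658]
0.044 [321.4781793   10.18992572]
0.046 [321.48597326  -2.79749436]
```

View pics/w10.png

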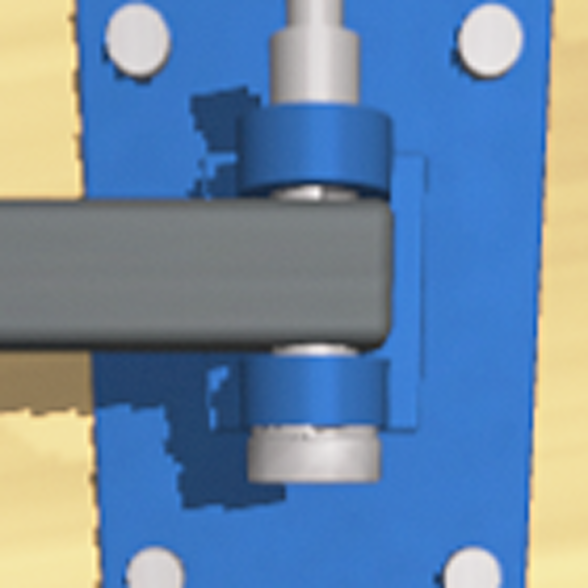

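```bash
python3 -m creep '[[[3,0,-4,0,-1.1,0,1],[4,0,-8,0,-1.1,0,1],[4,0,-10,0,-1.1,0,1],[4,0,-10,0,-1.1,0,1],[4,0,-10,0,-1.1,0,1]]]'
python3 - <<'E'
from h import *
P=robot.camera_params("wrist");im=robot.read_camera("wrist"); cv2.imwrite("pics/w11.png",cv2.resize(im[20:160,180:320,::-1],None,fx=4.2,fy=4.2,interpolation=cv2.INTER_CUBIC))
np.savez("P11.npz",**P); print(robot.observe()["tool_pos"])
b=cv2.imread("pics/w11.png")
for x in [-.036,.026,.044,.057]:
  q=(proj("wrist",[.553+x*.9886,.0806-x*.150,.09],P)-[180,20])*4.2; print(x,q); cv2.circle(b,tuple(int(v) for v in q),3,(0,0,255),-1)
cv2.imwrite("pics/w11m.png",b)
E
```

```text
time: 12.45
tool_pos: [0.4907, 0.0924, 0.2701]
tool_rot: [3.138, 0.044, -0.152]
contact_force: [-0.3, 0.2, -1.3]
opening: 0.0799
[0.49029087 0.0923587  0.26977091]
-0.036 [317.16714127 533.17775215]
0.026 [317.08126776 292.40868049]
0.044 [317.05451898 217.411433  ]
0.057 [317.03464807 161.69808429]
```

View pics/w11m.png

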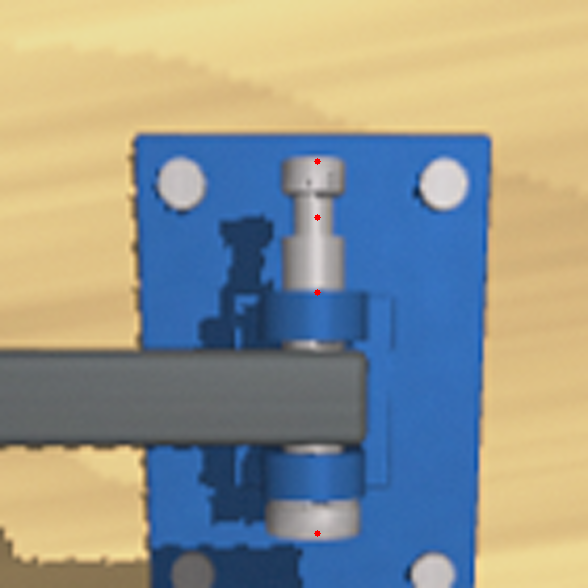

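```bash
python3 -c "
from h import *
go([0.40,-0.31,0.22],0.50)"
```

```text
t 12.5 shift cm [-2.61 41.12  5.25] rot deg [ -0.6   2.6 -37.3] f [-0.5  0.3 -0.2]
```

```bash
python3 -m creep '[[[-2.6,5,0,-0.6,2.6,-8,1],[-2.6,10,0,-0.6,2.6,-16,1],[-2.6,15,0,-0.6,2.6,-24,1],[-2.6,20,1,-0.6,2.6,-32,1],[-2.6,25,2,-0.6,2.6,-37.3,1],[-2.6,30,3,-0.6,2.6,-37.3,1],[-2.6,35,4,-0.6,2.6,-37.3,1],[-2.6,40,5.2,-0.6,2.6,-37.3,1]]]'
python3 -m creep '[[[0,1,0,0,0,0,1],[0,1,0,0,0,0,1]]]'
python3 - <<'E'
from h import *
P=robot.camera_params("wrist");im=robot.read_camera("wrist"); cv2.imwrite("pics/w12.png",im[:,:,::-1])
np.savez("P12.npz",**P); print(robot.observe()["tool_pos"],robot.observe()["tool_rot"])
for r in robot.look_for("wrist","clip_grip")[:4]: print(round(r["score"],2),w("wrist",r["centre"],P).round(4))
E
```

```text
time: 13.3
tool_pos: [0.407, -0.2602, 0.2272]
tool_rot: [-3.139, 0.0, 0.499]
contact_force: [1.0, -1.2, -0.3]
opening: 0.0917
time: 13.5
tool_pos: [0.4109, -0.2696, 0.225]
tool_rot: [-3.135, 0.001, 0.496]
contact_force: [-0.5, 0.7, -0.7]
opening: 0.0918
[ 0.41130065 -0.2683178   0.22572629] [-3.13532393e+00  6.73226388e-04  4.98210082e-01]
0.94 [ 0.3321 -0.282   0.0579]
0.74 [ 0.444  -0.2005  0.0599]
0.68 [ 0.4432 -0.2903  0.094 ]
0.58 [ 0.4949 -0.201   0.057 ]
```

View pics/w12.png

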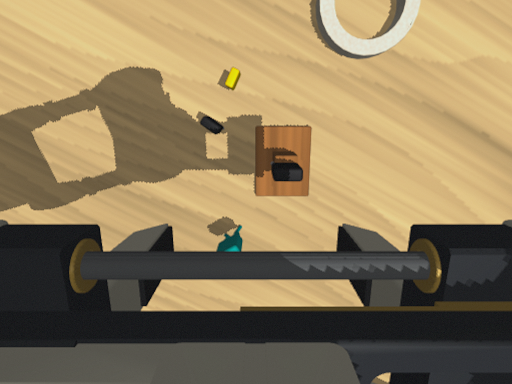

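```bash
python3 - <<'E'
from h import *
a=cv2.imread("pics/w12.png")
cv2.imwrite("pics/w12c.png",cv2.resize(a[95:210,190:325],None,fx=5,fy=5,interpolation=cv2.INTER_CUBIC))
E
```

```text
(no output)
```

View pics/w12c.png

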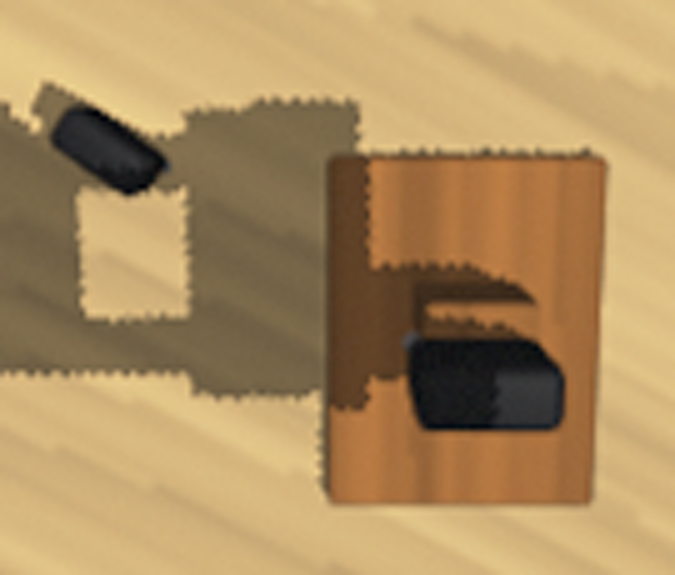

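```bash
python3 - <<'E'
from h import *
P=dict(np.load("P12.npz"))
f=lambda u,v,z: ray("wrist",(u/5+190-.4,v/5+95-.4),z,P)
print(fit([(.045,.035),(.045,-.035),(-.045,-.035),(-.045,.035)],[f(329,156,.01),f(606,157,.01),f(593,503,.01),f(325,503,.01)]))
th,t,_=fit([(.045,.035),(.045,-.035),(-.045,-.035),(-.045,.035)],[f(329,156,.01),f(606,157,.01),f(593,503,.01),f(325,503,.01)])
for q in [(t[0],t[1],.098),(t[0]-.007*np.cos(th),t[1]-.007*np.sin(th),.098)]: print((proj("wrist",q,P)-[190,95])*5)
for dx in(-.007,.007):
  for dy in(-.015,.015):
    for z in (.056,.098):
     X=[t[0]+dx*np.cos(th)-dy*np.sin(th),t[1]+dx*np.sin(th)+dy*np.cos(th),z]; print(dx,dy,z,(proj("wrist",X,P)-[190,95])*5)
E
```

```text
(np.float64(0.4952896258949687), array([ 0.43843982, -0.29433545]), np.float64(0.000838841313107519))
[497.18823925 396.47264999]
[496.13067988 430.83288255]
-0.007 -0.015 0.056 [542.84039661 392.77774896]
-0.007 -0.015 0.098 [570.9178231  431.01130655]
-0.007 0.015 0.056 [410.94140483 392.48016818]
-0.007 0.015 0.098 [421.381517   430.65454917]
0.007 -0.015 0.056 [545.20263693 331.47355868]
0.007 -0.015 0.098 [573.93233715 361.86808012]
0.007 0.015 0.056 [411.92628148 331.20062302]
0.007 0.015 0.098 [422.62320633 361.54262693]
```

```bash
python3 -c "
from h import *
go([0.438,-0.2938,0.046],0.495)"
```

```text
t 13.6 shift cm [ 1.06  3.65 18.02] rot deg [-0.3  0.   0.3] f [-0.1 -0.4  0.1]
```

```bash
python3 -m creep '[[[1.1,3.6,2,0,0,0.3,1],[1.1,3.6,5,0,0,0.3,1],[1.1,3.6,8,0,0,0.3,1],[1.1,3.6,10,0,0,0.3,1],[1.1,3.6,10,0,0,0.3,1],[1.1,3.6,10,0,0,0.3,1]]]'
python3 - <<'E'
from h import *
P=robot.camera_params("wrist");im=robot.read_camera("wrist"); cv2.imwrite("pics/w13.png",im[:,:,::-1])
b=robot.read_camera("scene")[:,:,::-1]; cv2.imwrite("pics/s13.png",cv2.resize(b[130:280,70:220],None,fx=4,fy=4,interpolation=cv2.INTER_CUBIC))
go([0.438,-0.2938,0.046],0.495)
E
```

```text
time: 14.2
tool_pos: [0.4389, -0.2923, 0.1269]
tool_rot: [-3.137, 0.0, 0.496]
contact_force: [-0.2, -0.3, 0.5]
opening: 0.0917
t 14.3 shift cm [-0.14  0.    8.18] rot deg [-0.1 -0.   0. ] f [ 0.6 -0.9 -0.3]
```

View pics/w13.png

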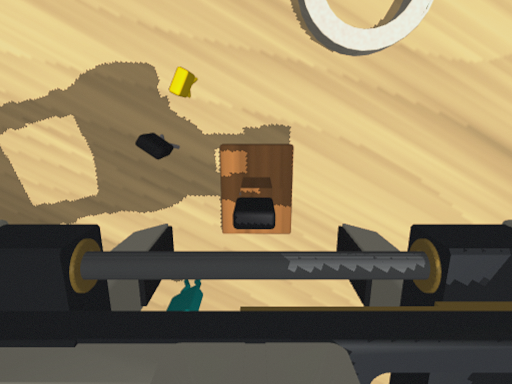

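View pics/s13.png

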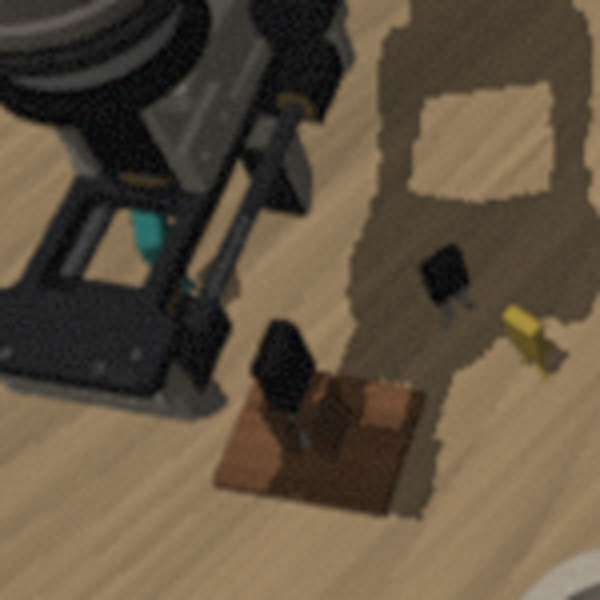

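```bash
python3 -m creep '[[[-0.1,0,3,0,0,0,1],[-0.1,0,6,0,0,0,1],[-0.1,0,7.8,0,0,0,1],[-0.1,0,8.2,0,0,0,1],[-0.1,0,8.2,0,0,0,1],[-0.1,0,8.2,0,0,0,1]]]'
python3 - <<'E'
from h import *
im=robot.read_camera("wrist"); cv2.imwrite("pics/w14.png",im[:,:,::-1])
b=robot.read_camera("scene")[:,:,::-1]; cv2.imwrite("pics/s14.png",cv2.resize(b[130:280,70:220],None,fx=4,fy=4,interpolation=cv2.INTER_CUBIC))
go([0.438,-0.2938,0.046],0.495)
E
```

```text
time: 14.9
tool_pos: [0.4392, -0.2943, 0.0474]
tool_rot: [3.142, -0.002, 0.496]
contact_force: [-0.3, 0.2, 0.1]
opening: 0.0918
t 15.0 shift cm [-0.08 -0.09  0.12] rot deg [-0.  -0.1  0. ] f [ 0.5 -0.2  0.4]
```

View pics/w14.png

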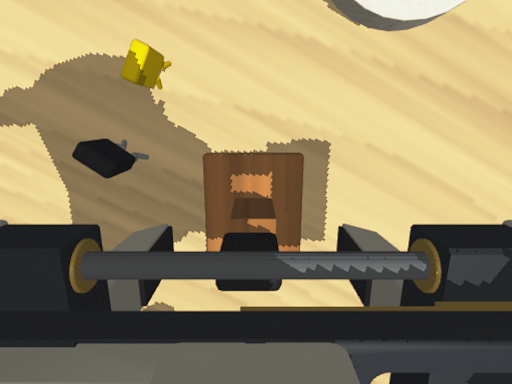

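View pics/s14.png

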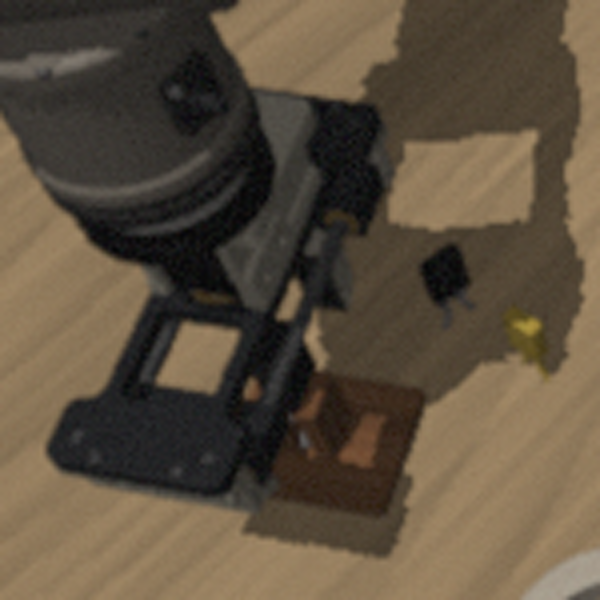

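```bash
python3 -m creep '[[[-0.1,-0.2,0.1,0,0,0,1],[-0.1,-0.2,0.1,0,0,0,1],[-0.1,-0.2,0.1,0,0,0,0],[-0.1,-0.2,0.1,0,0,0,-0.25],[-0.1,-0.2,0.1,0,0,0,-0.25],[-0.1,-0.2,0.1,0,0,0,-0.25],[-0.1,-0.2,0.1,0,0,0,-0.25]]]' 40
python3 - <<'E'
from h import *
im=robot.read_camera("wrist"); cv2.imwrite("pics/w15.png",im[100:320,130:390,::-1])
E
```

```text
time: 15.7
tool_pos: [0.4373, -0.2929, 0.0462]
tool_rot: [-3.141, -0.002, 0.496]
contact_force: [-0.2, 0.6, 0.6]
opening: 0.0564
```

View pics/w15.png

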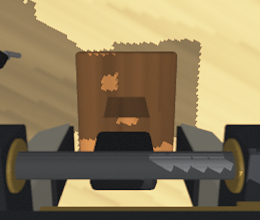

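```bash
python3 -m creep '[[[0,-0.1,0,0,0,0,-0.25],[0,-0.1,0,0,0,0,-0.4],[0,-0.1,0,0,0,0,-0.5],[0,-0.1,0,0,0,0,-0.6],[0,-0.1,0,0,0,0,-0.8],[0,-0.1,0,0,0,0,-0.8],[0,-0.1,0,0,0,0,-0.8],[0,-0.1,0,0,0,0,-0.8]]]' 45
python3 - <<'E'
from h import *
im=robot.read_camera("wrist"); cv2.imwrite("pics/w16.png",im[100:320,130:390,::-1])
E
```

```text
time: 16.55
tool_pos: [0.4368, -0.292, 0.0462]
tool_rot: [-3.141, -0.002, 0.496]
contact_force: [0.3, -0.8, -0.1]
opening: 0.0297
```

View pics/w16.png

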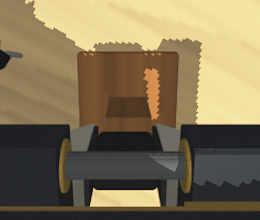

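```bash
python3 -m creep '[[[0,0,-2,0,0,0,-0.8],[0,0,-4,0,0,0,-0.8],[0,0,-8,0,0,0,-0.8],[0,0,-12,0,0,0,-0.8],[0,0,-16,0,0,0,-0.8],[0,0,-19,0,0,0,-0.8],[0,0,-19,0,0,0,-0.8]]]' 50
python3 - <<'E'
from h import *
im=robot.read_camera("wrist"); cv2.imwrite("pics/w17.png",im[:,:,::-1])
b=robot.read_camera("scene")[:,:,::-1]; cv2.imwrite("pics/s17.png",cv2.resize(b[100:280,70:250],None,fx=3.3,fy=3.3,interpolation=cv2.INTER_CUBIC))
go([0.55,0.0,0.22],-.151)
E
```

```text
time: 17.3
tool_pos: [0.4382, -0.2936, 0.2407]
tool_rot: [3.133, -0.005, 0.496]
contact_force: [-0.3, 0.1, -0.3]
opening: 0.0296
t 17.4 shift cm [ 23.88 -20.3    1.64] rot deg [-0.  -0.1 37.1] f [ 1.   0.6 -1.1]
```

View pics/w17.png

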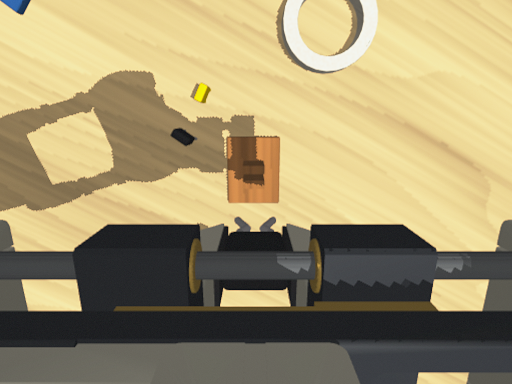

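View pics/s17.png

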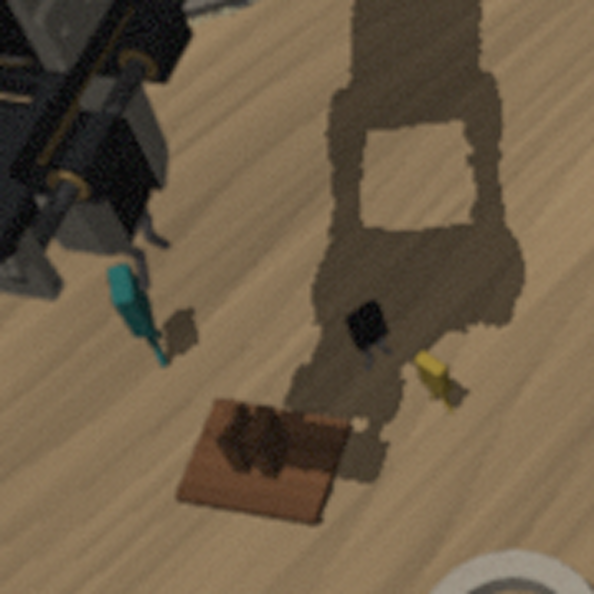

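The clip is held with both leg tips visible at (240,222) and (270,222), and the stand is empty. Moving to the jack.

```bash
python3 -m creep '[[[4,-3.4,0,0,0,8,-0.8],[8,-6.8,0,0,0,16,-0.8],[12,-10.2,0,0,0,24,-0.8],[16,-13.6,0,0,0,32,-0.8],[20,-17,0,0,0,37,-0.8],[23.9,-20.3,0,0,0,37,-0.8],[23.9,-20.3,0,0,0,37,-0.8],[23.9,-20.3,0,0,0,37,-0.8]]]'
python3 -c "
from h import *
go([0.5966,0.0749,0.19],-.151)"
```

```text
time: 18.2
tool_pos: [0.55, 0.0041, 0.234]
tool_rot: [-3.14, 0.002, -0.145]
contact_force: [1.5, -0.4, -1.1]
opening: 0.0297
t 18.2 shift cm [ 3.6  -7.67  4.41] rot deg [-0.1  0.1  0.3] f [ 1.5 -0.4 -1.1]
```

```bash
python3 -m creep '[[[2,-4,1,0,0,0.3,-0.8],[3.6,-7.7,3,0,0,0.3,-0.8],[3.6,-7.7,4.4,0,0,0.3,-0.8],[3.6,-7.7,4.4,0,0,0.3,-0.8],[3.6,-7.7,4.4,0,0,0.3,-0.8],[3.6,-7.7,4.4,0,0,0.3,-0.8]]]'
python3 - <<'E'
from h import *
P=robot.camera_params("wrist");im=robot.read_camera("wrist"); cv2.imwrite("pics/w18.png",im[:,:,::-1]);np.savez("P18.npz",**P)
b=robot.read_camera("scene")[:,:,::-1]; cv2.imwrite("pics/s18.png",cv2.resize(b[50:190,240:380],None,fx=4.2,fy=4.2,interpolation=cv2.INTER_CUBIC))
go([0.5966,0.0749,0.17],-.151)
for x in (-.036,0.026,.044,.057): print(x,proj("wrist",[.553+x*.9886,.0815-x*.150,.09],P))
E
```

```text
time: 18.8
tool_pos: [0.5967, 0.074, 0.1907]
tool_rot: [-3.14, 0.002, -0.152]
contact_force: [0.9, 0.7, -0.2]
opening: 0.0299
t 18.9 shift cm [-0.04 -0.06  2.11] rot deg [-0.1  0.  -0. ] f [-0.  -0.5 -0.2]
-0.036 [253.526626   271.80474491]
0.026 [253.39556166 212.2415336 ]
0.044 [253.35475243 193.69545843]
0.057 [253.32444133 179.9203413 ]
```

View pics/w18.png

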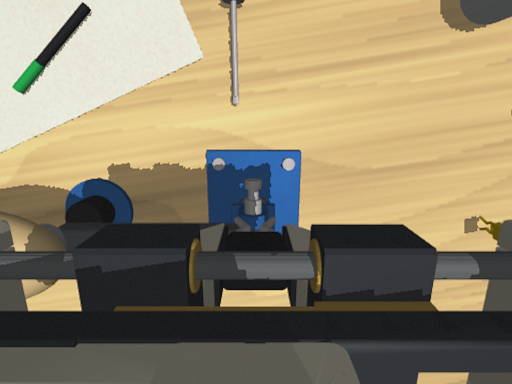

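View pics/s18.png

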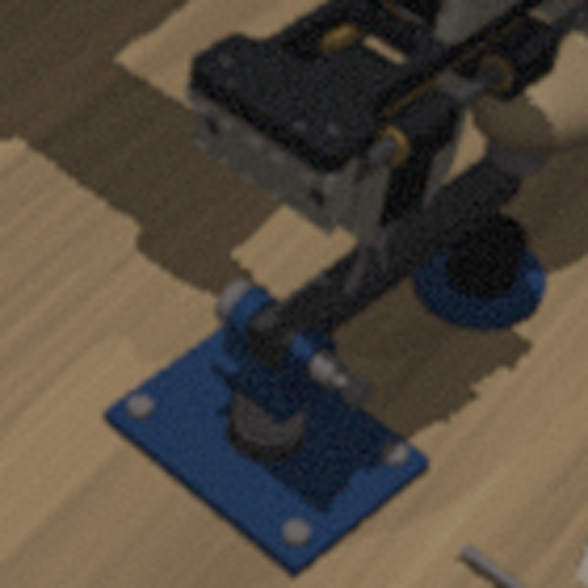

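```bash
python3 -m creep '[[[0,-0.1,1,0,0,0,-0.8],[0,-0.1,1.9,0,0,0,-0.8],[0,-0.1,1.9,0,0,0,-0.8],[0,-0.1,1.9,0,0,0,-0.8]]]'
python3 - <<'E'
from h import *
P=robot.camera_params("wrist");im=robot.read_camera("wrist"); cv2.imwrite("pics/w19.png",cv2.resize(im[140:300,190:320,::-1],None,fx=3.7,fy=3.7,interpolation=cv2.INTER_CUBIC))
s=robot.observe();R=Ro.from_euler("xyz",s["tool_rot"])
b=robot.read_camera("scene")[:,:,::-1]; b=cv2.resize(b[80:160,280:360],None,fx=7.2,fy=7.2,interpolation=cv2.INTER_CUBIC)
G=s["tool_pos"]+R.apply((0.0003,0,-.031))
for X,c in [((.5966,.0749,.09),(0,0,255)),(G+R.apply((0,.012,.060)),(0,255,0)),(G+R.apply((0,-.012,.060)),(0,255,0))]:
  q=(proj("scene",X)-[280,80])*7.2; print(X,q); cv2.circle(b,tuple(int(v) for v in q),2,c,-1)
cv2.imwrite("pics/s19.png",b)
go([0.5966,0.0749,0.16],-.151)
E
```

```text
time: 19.3
tool_pos: [0.5968, 0.0752, 0.1716]
tool_rot: [-3.14, 0.002, -0.152]
contact_force: [0.4, 0.2, -1.0]
opening: 0.0296
(0.5966, 0.0749, 0.09) [296.81228693 443.86895351]
[0.59546992 0.06343065 0.14295084] [298.77068321 337.45176114]
[0.59909498 0.08715525 0.14300013] [356.52075578 294.55492597]
t 19.4 shift cm [-0.05  0.05  1.22] rot deg [-0.1  0.  -0. ] f [ 0.3  0.2 -0.8]
```

View pics/w19.png

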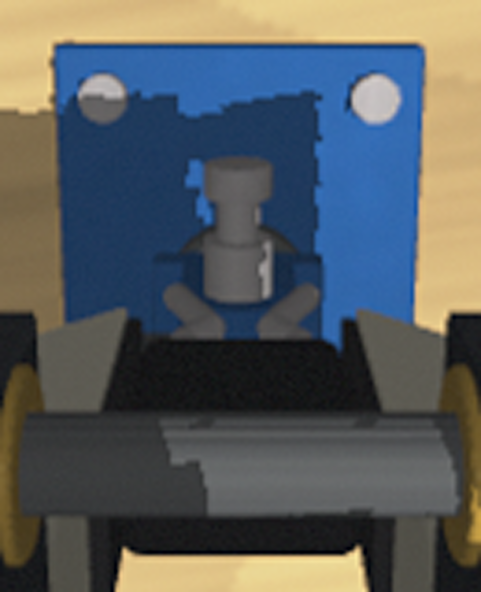

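View pics/s19.png

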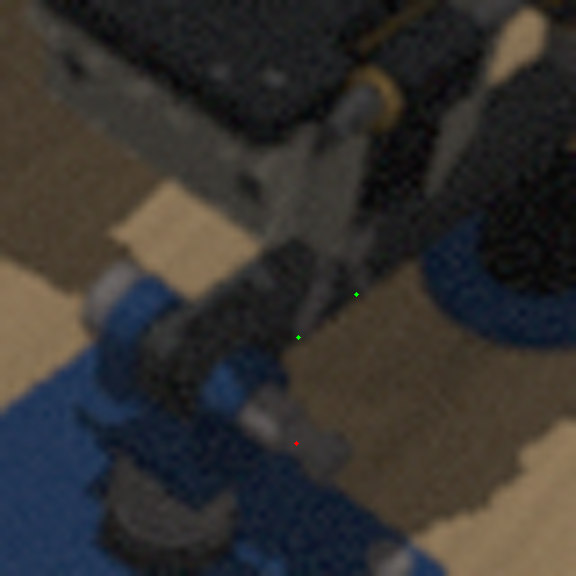

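```bash
python3 -m creep '[[[0,0,2,0,0,0,-0.8],[0,0,3.5,0,0,0,-0.8],[0,0,4.3,0,0,0,-0.8],[0,0,4.3,0,0,0,-0.8],[0,0,4.3,0,0,0,-0.8]]]' 60
python3 - <<'E'
from h import *
P=robot.camera_params("wrist");im=robot.read_camera("wrist"); cv2.imwrite("pics/w20.png",cv2.resize(im[140:300,190:320,::-1],None,fx=3.7,fy=3.7,interpolation=cv2.INTER_CUBIC))
b=robot.read_camera("scene")[:,:,::-1]; b=cv2.resize(b[80:160,280:360],None,fx=7.2,fy=7.2,interpolation=cv2.INTER_CUBIC)
cv2.imwrite("pics/s20.png",b)
go([0.5966,0.0749,0.12],-.151)
E
```

```text
time: 19.9
tool_pos: [0.5976, 0.0754, 0.1298]
tool_rot: [-3.139, -0.0, -0.152]
contact_force: [0.1, 0.6, -0.5]
opening: 0.0298
t 20.0 shift cm [-0.11  0.07  1.02] rot deg [-0.1 -0.1 -0. ] f [ 0.   0.1 -0.4]
```

View pics/w20.png

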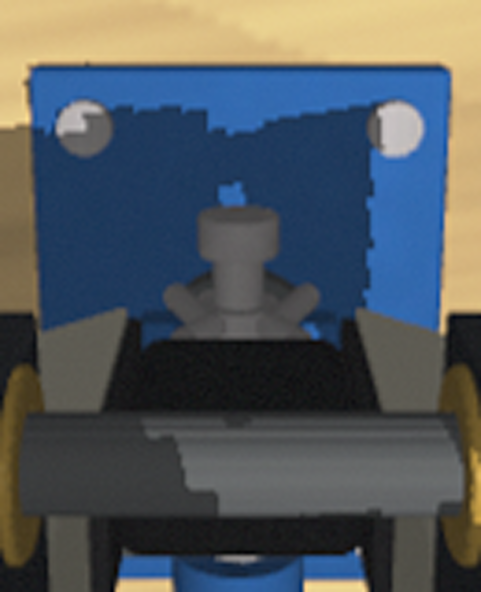

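View pics/s20.png

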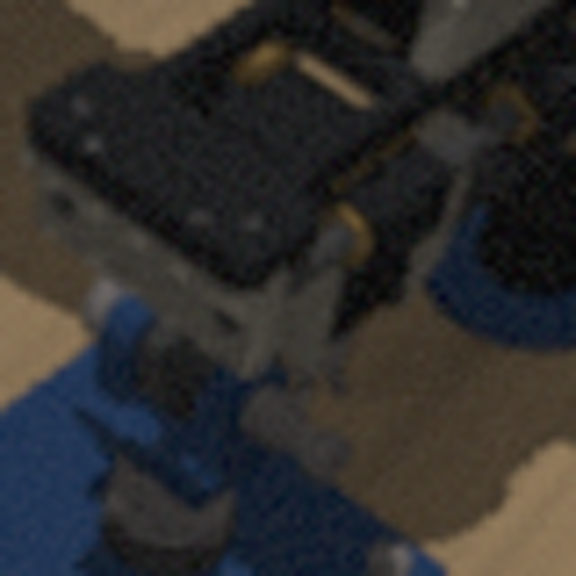

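```bash
python3 - <<'E'
from h import *
P=robot.camera_params("wrist");s=robot.observe();R=Ro.from_euler("xyz",s["tool_rot"])
c=lambda X:((proj("wrist",X,P)-[190,140])*3.7).round()
a=np.array([.9886,-.150,0])
g=np.array([.5966,.0749,.09])
print("groove top edges far/near",c(g+.005*a+[0,0,.005]),c(g-.005*a+[0,0,.005]),"far shoulder 8mm",c(g+.005*a+[0,0,.008]),"end",c(g+.013*a+[0,0,.008]))
G=s["tool_pos"]+R.apply((0,0,-.031))
for y in(-.012,.012): print("tips",c(G+R.apply((0,y,.06))))
E
```

```text
groove top edges far/near [240. 262.] [240. 311.] far shoulder 8mm [240. 266.] end [240. 226.]
tips [173. 291.]
tips [300. 291.]
```

```bash
python3 -m creep '[[[0,-0.05,0.5,0,0,0,-0.8],[0,-0.05,1.0,0,0,0,-0.8],[0,-0.05,1.0,0,0,0,-0.8]]]' | egrep 'pos|rot|force|op'
for i in 1 2; do python3 -m creep '[[[0,0,0.2,0,0,0,-0.8],[0,0,0.4,0,0,0,-0.8],[0,0,0.4,0,0,0,-0.8]]]'| egrep 'pos|rot|force|op'; done
```

```text
tool_pos: [0.5974, 0.0759, 0.1194]
tool_rot: [-3.139, 0.0, -0.151]
contact_force: [-0.2, 0.3, -0.7]
opening: 0.0296
tool_pos: [0.5971, 0.0759, 0.115]
tool_rot: [-3.14, 0.001, -0.152]
contact_force: [-0.0, -0.8, -1.0]
opening: 0.0301
tool_pos: [0.5969, 0.0759, 0.1106]
tool_rot: [-3.14, 0.002, -0.152]
contact_force: [0.5, -0.8, -1.2]
opening: 0.0294
```

```bash
for i in 1 2 3; do python3 -m creep '[[[0,0,0.15,0,0,0,-0.8],[0,0,0.3,0,0,0,-0.8],[0,0,0.3,0,0,0,-0.8]]]'| egrep 'pos|rot|force|op'; done
python3 - <<'E'
from h import *
im=robot.read_camera("wrist"); cv2.imwrite("pics/w21.png",cv2.resize(im[140:300,190:320,::-1],None,fx=3.7,fy=3.7,interpolation=cv2.INTER_CUBIC))
E
```

```text
tool_pos: [0.5968, 0.076, 0.1074]
tool_rot: [-3.14, 0.002, -0.152]
contact_force: [-0.1, -0.7, -0.8]
opening: 0.0299
tool_pos: [0.5971, 0.076, 0.1046]
tool_rot: [-3.139, 0.001, -0.152]
contact_force: [0.5, -0.5, 1.3]
opening: 0.0297
tool_pos: [0.5973, 0.0761, 0.1018]
tool_rot: [-3.139, 0.0, -0.152]
contact_force: [0.6, -0.7, 3.4]
opening: 0.0299
```

View pics/w21.png

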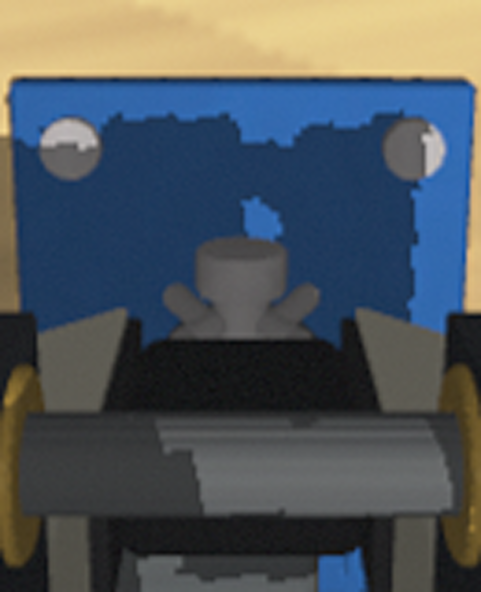

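```bash
for i in 1 2 3; do python3 -m creep '[[[0,0,0.1,0,0,0,-0.8],[0,0,0.2,0,0,0,-0.8],[0,0,0.25,0,0,0,-0.8]]]'| egrep 'pos|rot|force|op'; done
```

```text
tool_pos: [0.5975, 0.076, 0.0998]
tool_rot: [-3.139, -0.0, -0.152]
contact_force: [-0.3, 0.8, 6.5]
opening: 0.0298
tool_pos: [0.5976, 0.076, 0.0979]
tool_rot: [-3.139, -0.001, -0.151]
contact_force: [-1.3, 0.1, 8.7]
opening: 0.0294
tool_pos: [0.5985, 0.0759, 0.0965]
tool_rot: [-3.139, -0.003, -0.152]
contact_force: [0.8, 0.8, 8.3]
opening: 0.0298
```

```bash
for i in 1 2; do python3 -m creep '[[[-0.05,0,0.1,0,0.2,0,-0.8],[-0.05,0,0.2,0,0.2,0,-0.8],[-0.05,0,0.3,0,0.2,0,-0.8]]]'| egrep 'pos|rot|force|op'; done
```

```text
tool_pos: [0.5985, 0.0759, 0.0948]
tool_rot: [-3.139, -0.009, -0.152]
contact_force: [-2.4, -0.4, 11.9]
opening: 0.0296
tool_pos: [0.5992, 0.0758, 0.0933]
tool_rot: [-3.139, -0.016, -0.151]
contact_force: [-0.3, -0.3, 9.4]
opening: 0.0297
```

```bash
for i in 1; do python3 -m creep '[[[-0.1,0,0.1,0,-0.9,0,-0.8],[-0.15,0,0.2,0,-0.9,0,-0.8],[-0.15,0,0.3,0,-0.9,0,-0.8]]]'| egrep 'pos|rot|force|op'; done
python3 - <<'E'
from h import *
im=robot.read_camera("wrist"); cv2.imwrite("pics/w22.png",cv2.resize(im[140:300,190:320,::-1],None,fx=3.7,fy=3.7,interpolation=cv2.INTER_CUBIC))
b=robot.read_camera("scene")[:,:,::-1]; b=cv2.resize(b[80:160,280:360],None,fx=7.2,fy=7.2,interpolation=cv2.INTER_CUBIC)
cv2.imwrite("pics/s22.png",b)
E
```

```text
tool_pos: [0.598, 0.0759, 0.0902]
tool_rot: [-3.139, -0.001, -0.151]
contact_force: [-0.9, 0.7, 6.5]
opening: 0.0296
```

View pics/w22.png

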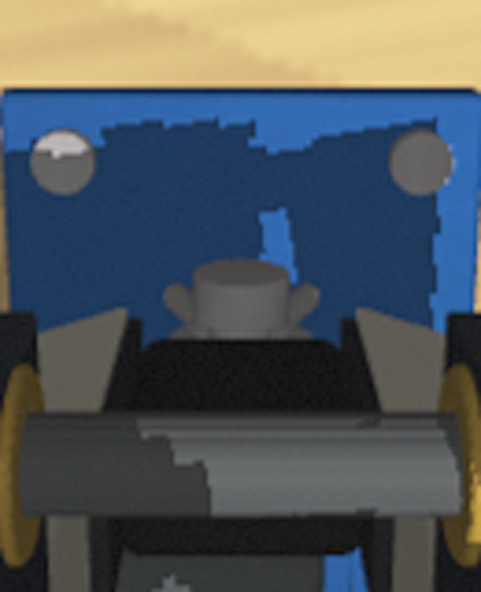

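View pics/s22.png

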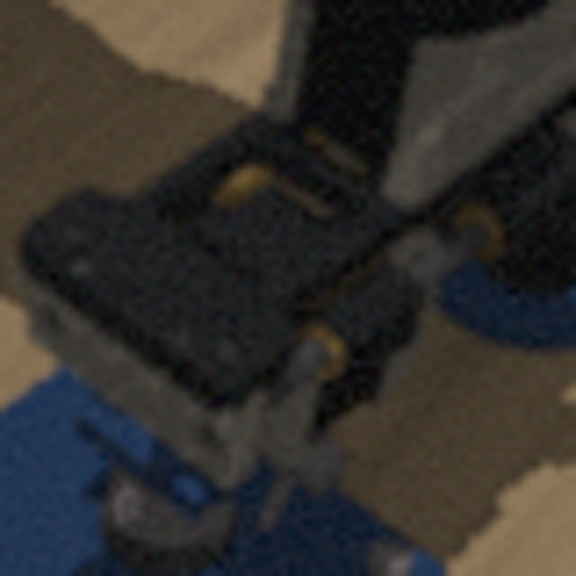

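```bash
python3 - <<'E'
from h import *
P=robot.camera_params("wrist");s=robot.observe();R=Ro.from_euler("xyz",s["tool_rot"])
c=lambda d:((proj("wrist",s["tool_pos"]+R.apply(d),P)-[190,140])*3.7).round()
for zz in (.005,.0,-.005,.01,.015): print(zz,"end top",c((.013,0,zz-.008)),"bottom",c((.013,0,zz+.008)), "width", c((.013,.008,zz))[0]-c((.013,-.008,zz))[0])
print(s["contact_force"])
E
```

```text
0.005 end top [236. 279.] bottom [236. 250.] width 98.0
0.0 end top [236. 289.] bottom [236. 258.] width 100.0
-0.005 end top [236. 300.] bottom [236. 267.] width 102.0
0.01 end top [236. 269.] bottom [236. 241.] width 95.0
0.015 end top [236. 260.] bottom [236. 233.] width 92.0
[ 1.42993997 -0.74553146  4.78810534]
```

```bash
for i in 1; do python3 -m creep '[[[-0.05,0,0.15,0,0,0,-0.8],[-0.05,0,0.3,0,0,0,-0.8],[-0.05,0,0.4,0,0,0,-0.8]]]'| egrep 'pos|rot|force|op'; done
python3 - <<'E'
from h import *
im=robot.read_camera("wrist"); cv2.imwrite("pics/w23.png",cv2.resize(im[140:300,190:320,::-1],None,fx=3.7,fy=3.7,interpolation=cv2.INTER_CUBIC))
print(robot.observe()["contact_force"])
E
```

```text
tool_pos: [0.598, 0.076, 0.087]
tool_rot: [-3.139, -0.002, -0.151]
contact_force: [1.5, -0.8, 9.4]
opening: 0.0298
[ 0.48704657 -0.05346768  7.14433884]
```

View pics/w23.png

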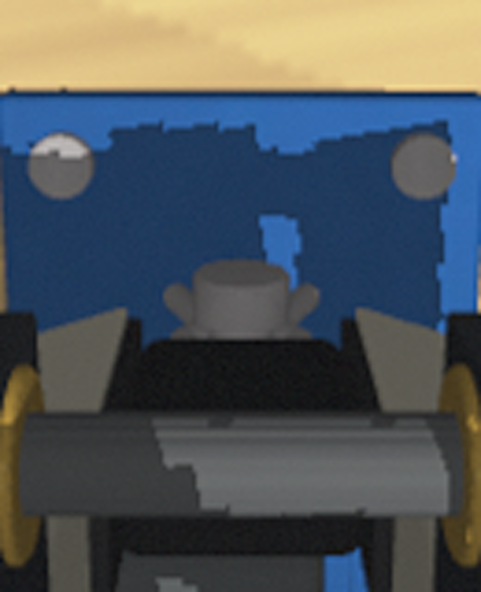

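The clip has snapped on: force fell from 12 to about 5.5 N, and pressing 3 mm further leaves the pin end at the same place, (240,262), relative to the clip. Easing off to zero force, then releasing.

```bash
python3 -m creep '[[[0,0,-0.3,0,0,0,-0.8],[0,0,-0.6,0,0,0,-0.8],[0,0,-0.75,0,0,0,-0.8],[0,0,-0.75,0,0,0,-0.8]]]' 20| egrep 'pos|rot|force|op'
```

```text
tool_pos: [0.5978, 0.076, 0.0942]
tool_rot: [-3.139, -0.002, -0.151]
contact_force: [0.5, 0.2, -0.0]
opening: 0.0302
```

```bash
python3 -m creep '[[[0,0,0,0,0,0,-0.3],[0,0,0,0,0,0,-0.2],[0,0,0,0,0,0,0],[0,0,0,0,0,0,0.1],[0,0,0,0,0,0,0.1],[0,0,0,0,0,0,0.1]]]' | egrep 'pos|rot|force|op'
python3 - <<'E'
from h import *
im=robot.read_camera("wrist"); cv2.imwrite("pics/w24.png",cv2.resize(im[140:300,170:340,::-1],None,fx=3.6,fy=3.6,interpolation=cv2.INTER_CUBIC))
E
```

```text
tool_pos: [0.5978, 0.076, 0.0942]
tool_rot: [-3.139, -0.002, -0.151]
contact_force: [-0.5, 0.1, 0.4]
opening: 0.0505
```

View pics/w24.png

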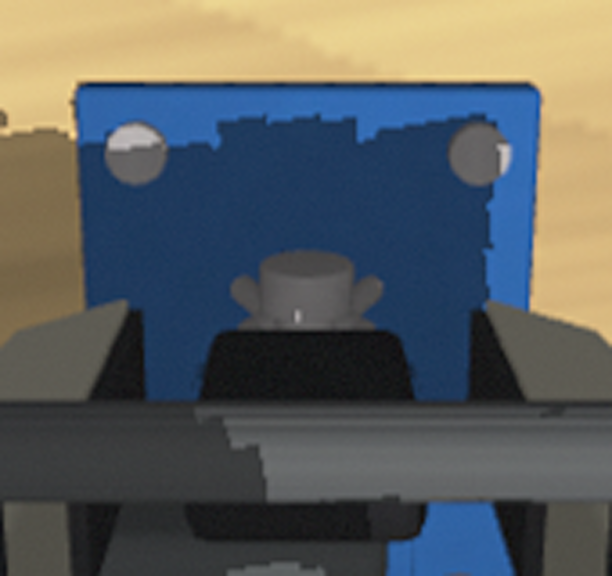

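Released, and the clip stays upright on the pin. Next I rise straight up and away, then check from all cameras.

```bash
python3 -m creep '[[[0,0,-2,0,0,0,0.2],[0,0,-5,0,0,0,0.2],[0,0,-9,0,0,0,0.2],[0,0,-13,0,0,0,0.2],[-4,0,-15,0,0,0,0.2],[-9,0,-15,0,0,0,0.2],[-10,0,-15,0,0,0,0.2],[-10,0,-15,0,0,0,0.2]]]' | egrep 'time|pos|rot|force|op'
python3 - <<'E'
from h import *
im=robot.read_camera("wrist"); cv2.imwrite("pics/w25.png",cv2.resize(im[0:200,150:350,::-1],None,fx=2.9,fy=2.9,interpolation=cv2.INTER_CUBIC))
b=robot.read_camera("scene")[:,:,::-1]; cv2.imwrite("pics/s25f.png",b);b=cv2.resize(b[80:180,260:360],None,fx=5.8,fy=5.8,interpolation=cv2.INTER_CUBIC)
cv2.imwrite("pics/s25.png",b)
for r in robot.look_for("scene","clip_grip")[:4]: print(round(r["score"],2),w("scene",r["centre"]).round(4))
E
```

```text
time: 25.95
tool_pos: [0.4975, 0.091, 0.2448]
tool_rot: [-3.139, -0.003, -0.151]
contact_force: [0.8, 0.1, 0.7]
opening: 0.055
0.65 [ 0.4402 -0.1983  0.0479]
0.65 [ 0.4954 -0.1923  0.0483]
0.62 [ 0.3291 -0.2876  0.066 ]
0.58 [0.599  0.0648 0.1318]
```

View pics/w25.png

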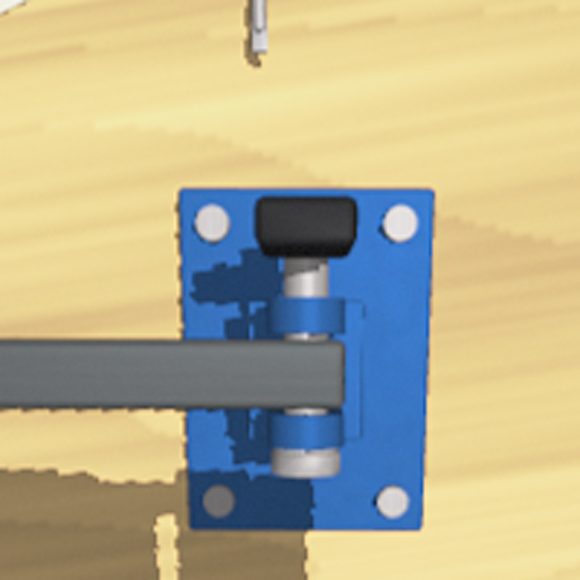

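View pics/s25.png

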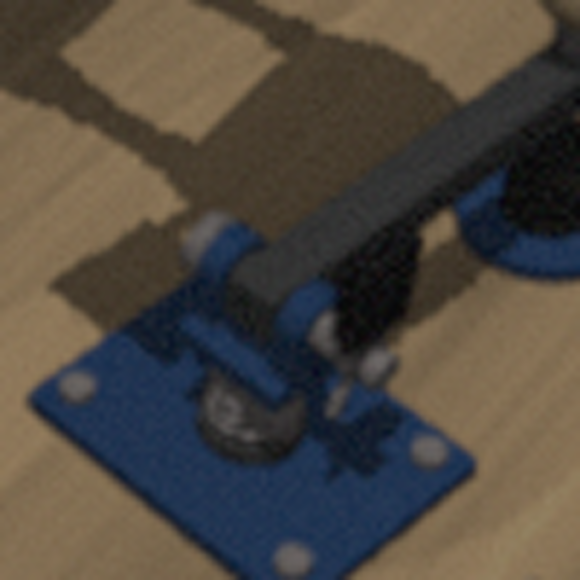

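View pics/s25f.png

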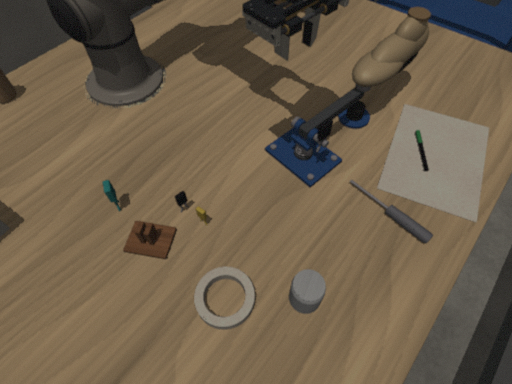

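```bash
python3 - <<'E'
from h import *
P=robot.camera_params("wrist"); th=-.151;a=np.array([np.cos(th),np.sin(th),0]);n=np.array([-np.sin(th),np.cos(th),0]);g=np.array([.5968,.0755,.126])
im=cv2.imread("pics/w25.png"); b=cv2.imread("pics/s25.png")
for dx in(-.007,.007):
  for dy in(-.015,.015):
    for z in(-.021,.021):
      X=g+a*dx+n*dy+[0,0,z]
      q=(proj("wrist",X,P)-[150,0])*2.9; cv2.circle(im,tuple(int(v) for v in q),2,(0,0,255),-1)
      q=(proj("scene",X)-[260,80])*5.8; cv2.circle(b,tuple(int(v) for v in q),2,(0,255,255),-1)
cv2.imwrite("pics/chk.png",np.hstack([im[150:350,200:400],b[180:380,260:460]]).repeat(2,0).repeat(2,1)[:,:800])
E
```

```text
(no output)
```

View pics/chk.png

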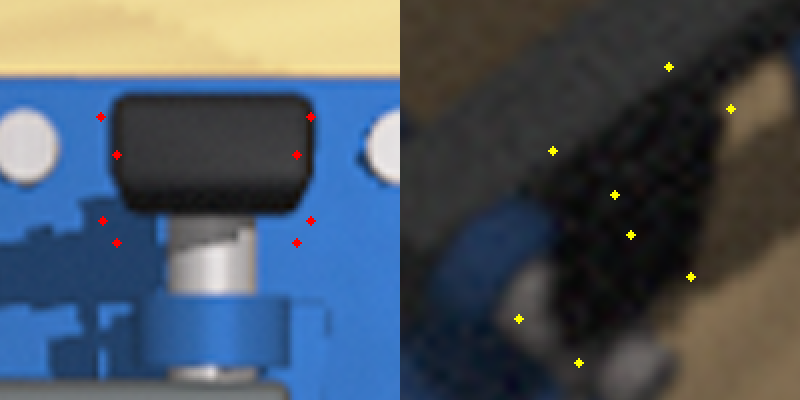

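```bash
python3 -m creep '[[[0,0,0,0,0,0,0.2],[0,0,0,0,0,0,0.2],[0,0,0,0,0,0,0.2]]]' >/dev/null
python3 - <<'E'
from h import *
P=robot.camera_params("wrist"); im=cv2.resize(robot.read_camera("wrist")[40:180,190:320,::-1],None,fx=4.2,fy=4.2,interpolation=cv2.INTER_CUBIC)
th=-.151;a=np.array([np.cos(th),np.sin(th),0]);n=np.array([-np.sin(th),np.cos(th),0]);g=np.array([.5968,.0755,.126])
c=lambda X:tuple(int(v) for v in (proj("wrist",X,P)-[190,40])*4.2)
for dx in(-.007,.007):
  for dy in(-.015,.015):
    for z in(-.021,.021): cv2.circle(im,c(g+a*dx+n*dy+[0,0,z]),2,(0,0,255),-1)
for dx in (-.08,-.072,-.018): cv2.circle(im,c(g+a*dx+[0,0,-.036]),3,(0,255,255),-1)
o=g-.044*a-[0,0,.126]
for dx in(-.075,.075):
  for dy in(-.055,.055): cv2.circle(im,c(o+a*dx+n*dy+[0,0,.012]),3,(0,255,0),-1)
cv2.imwrite("pics/chk2.png",im)
E
```

```text
(no output)
```

View pics/chk2.png

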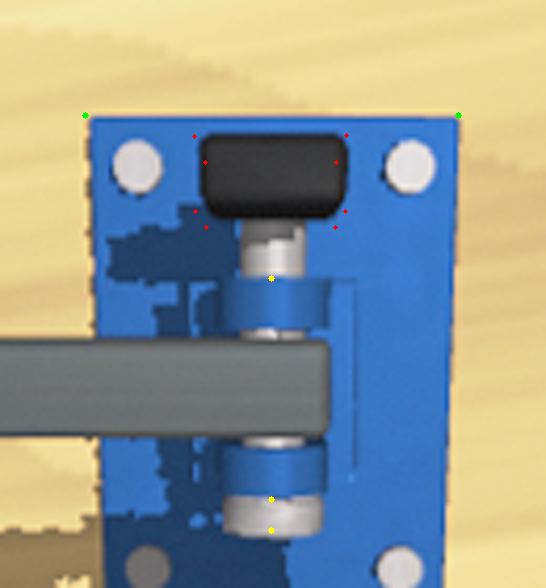

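```bash
python3 -c "
from h import *
print(robot.observe()['time'],robot.observe()['contact_force'].round(1)); print(robot.hand_in())"
```

```text
26.45 [ 0.7  0.3 -0.3]
the job is handed in; nothing more can be done
None
```

The job is done and handed in at 26.5 s: the pin is home and the spring clip is on its groove, upright.

- **Pin:** I pushed it in about 19 mm at a steady 5 N. At the stop the force rose to about 17 N with no further travel, so I backed off.
- **Clip:** I took the larger black clip from the stand and pressed it straight down over the groove. The force built to about 12 N, then fell to about 5.5 N as it snapped on. A further 3 mm press, up to about 9 N, left the clip at the same height on the pin. I then eased to zero force and released it.
- **Last checks:** The pin head sits against its bracket. The block's outline in the wrist view fits the fully home pose, apart from its lower edge, which is about 10 pixels off in the enlarged crop. In the last scene view the tape, screwdriver and tin look unmoved, and the gripper is clear of everything.

**Disagreements:**
- **Fingertips:** They stand about 14 mm behind the reported TCP, not 14 mm ahead as described. My first push passed over the pin head without touching it, and I corrected for this afterwards.
- **Clip position check:** A first check right after the retreat put the clip about 3 mm too far along the pin. The repeat, with the arm at rest, agreed to about 1 mm, so I put the first one down to the arm still moving.

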